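Stand the pillar die under the eyelet press punch

TASK

Set up the eyelet press: lift the steel pillar die with the wide round head out of the wooden crate, stand it on the bench and let go of it, so that you can take it again low on its stem, as there is no room for your hand above it in the press. Then stand it upright on the round seat of the press, centred under the punch, and let go carefully so that it stays standing still. It is top-heavy: set it down gently, never drop it or let it topple, and leave the other tools and things where they are.

Things in the scene. Friction and masses are not known exactly. Their poses are not given: they have to be found in the camera images.
- die_mid (a point): the pillar die: plain steel mushroom, 170 mm tall, about 0.85 kg, centre of mass about 103 mm above its underside. Round foot 38 mm diameter, 10 mm thick; round stem 22 mm diameter; round head 52 mm diameter from 148 to 170 mm up, shallow dished top. Starts upright in one of the crate's cells. Point: on its axis 85 mm above its underside; z points from foot to head; its yaw means nothing
- die_foot (a point): the centre of the underside of the pillar die's foot, same axes as die_mid
- pillar_thin_mid (a point): another steel pillar tool in the crate, same foot, stem and height but a narrow round head 30 mm wide with a domed top; stays there. Point half-way up (85 mm above its underside)
- pillar_square_mid (a point): another steel pillar tool in the crate, same foot, stem and height but a square head 48 x 48 mm; stays there. Point half-way up (85 mm above its underside)
- crate_centre (a point): the plywood crate, fixed, 78 mm (its x) by 222 mm (its y), 118 mm tall, three cells in a row along its y, 70 mm apart, each about 64 x 66 mm inside; floor 6 mm thick, so the tools' heads stand 36 to 58 mm above its rim. Point: centre of the crate at rim height, 118 mm above the bench
- seat (a point): centre of the top of the round seat of the fixed press: bright steel disc 60 mm diameter, 3 mm high, on a dark bolster plate 110 x 120 mm; 33 mm above the bench. The press base (22 mm high) is 130 mm wide along x and ends 65 mm from the seat towards -y of this frame; the column stands 137 mm from the seat towards +y; open at -x, +x and -y
- punch (a point): centre of the lower end of the punch (28 mm diameter), straight above the seat, 235 mm above the bench: 32 mm above the head of a die standing on the seat. Above it a chuck nut 38 mm diameter and the ram; from 275 mm above the bench up, the ram guide (reaching 58 mm towards the seat's -y) and the press head (100 mm wide along the seat's x)
- wrench: steel spanner 180 mm long lying on the bench; stays there
- hammer: hammer 220 mm long lying on the bench; stays there
- tin: aluminium can, 66 mm diameter, 100 mm tall, standing on the bench; stays there
- ring: brass ring 60 mm across, 8 mm thick, flat on the bench; stays there
- brush: brush 200 mm long lying on the bench; stays there
- reel: black plastic reel, 80 mm diameter, 56 mm tall; stays there
Things that resemble listed ones, but are neither listed nor needed, are in the scene too. Leave any pink look-alike of the part that bears die_mid alone.

How it is judged:
By the outcome, as a careful person would: the job done as asked, in the order asked, and still so for the second after the job is handed in, with the robot touching nothing.
It also fails if it takes over 67 s, if anything falls off the work surface, if the arm or the gripper's body presses on something with over 40 N, if the wrist force passes 120 N, or if a joint passes its speed limit or range.

ROBOT

A 6-joint arm with a two-finger parallel gripper is mounted at the origin on the work surface. World frame = base frame: x ahead of the robot, y to its left, z up, the work surface at z = 0. Lengths are in m, angles in rad, forces in N, time in s.
With the tool pointing down it reaches from about 0.425 to 0.95 m from the base axis. Payload 3.5 kg.
Tool frame: the origin (TCP) lies midway between the tips of the shut fingers; the grasp point (between the pads) lies 19 mm behind it; z points along the fingers, y is the line along which they close (so a half turn about z gives the same grasp; the last joint's range is limited). The gripper opens to 85 mm and grips with 20 to 120 N. Pads are 22 mm wide; open, the fingers measure 114 mm over their backs; the gripper's body (76 mm by 85 mm) begins 54 mm behind the grasp point. The pads swing forward as they close: fully open they stand 13 mm farther back than shut.
Start: joints at [1.061, 0.286, 1.577, -0, 1.279, -0.15], TCP at [0.238, 0.632, 0.2] pointing down, gripper open.
Joint ranges: [-2.77, 2.77], [-0.9, 2.22], [0.21, 2.48], [-1.53, 4.67], [0.24, 2.81], [-2.84, 2.84]. Speed limits (rad/s): [2.79, 2.79, 3.14, 3.14, 3.14, 3.14].

INTERFACE

Orientations are given as a unit quaternion [x, y, z, w].
In Python, from plant import * gives the robot as it stands.
- The arm moves only by the tool move_arm, never from a script. Its argument "moves" is a list of rows, each a list of 3 entries, a list of its own where there are three numbers: the opening, from 0 (shut) to 1 (fully open), then the shift along the tool's x, y, z in m, then the turn, a rotation vector about the tool's x, y, z in rad. A call has exactly 10 rows; each row shifts and turns the commanded pose from where the row before left it, along the tool's axes as they then stand; what a row does not reach is not made up. A row lasts 1/12 s, in which the tool goes at most 41.7 mm and 7.16 degrees, less where a joint would pass 70% of its speed; a pose out of reach is approached as far as the arm can. A call is refused whole if a number of a shift passes 0.0417 or a number of a turn 0.125, either way. A call with a gripper value outside its range is refused whole. The fingers move at their own pace and stop on an object; "grip_force" is the grip in N (left out, the last holds). Time passes only in rows, so rows that do not move let the fingers close, or fill a call up. It gives the time, the measured TCP pose, the force, the opening and the grip force at its end, in the units of the state.
- get_state(): the state, without advancing time (a new reading comes with each control period).
- read_camera(name): name is "scene" or "top" or "wrist"; returns the picture (420x560x3 uint8, red, green, blue); there is no depth.
- camera_params(name): a dict with "fx", "fy", "cx", "cy" (pixels), "k1" (the pictures are not rectified: a ray, as slopes to the right and down, at radius r is drawn at 1 + k1 r^2 times it, then the intrinsics apply), "rvec" (rotation vector, rad) and "tvec" (3), from world to camera coordinates, as OpenCV has them; the wrist camera has in their place "tool_from_camera" (4x4, takes a point from camera to tool coordinates, whose origin is the TCP and whose axes are the flange's). Camera axes: x right, y down, z forward; pixel columns grow to the right and rows downward; lengths in m; the calibration is good to about 2 mm. A picture is of the moment at which its call begins: read the wrist's pose just before it. camera_params takes no time and is no camera call.
- sign_off(): hands the job in; it is judged then, once.
The state is a dict: "time": time; "qpos": joint angles; "dq": joint speeds; "joint_efforts": joint torques, N m; "eef_pos": TCP position; "tcp_rot": TCP orientation; "contact_force": force on the tool from outside, world axes, zero at the start; "wrist_torque": the same for the moment, N m; "opening": opening from 0.0 (shut) to 1.0 (fully open); "finger_force": force on a finger pad.
Only numpy, scipy, OpenCV 4.12 (cv2) and the standard library are available. Lean on these libraries where they do the work, as an engineer would, in place of code of your own. Each camera call takes 0.05 s, during which the arm holds its last target. There are 200 camera calls.

## Working session

There is one attempt and no reset: what is moved stays moved. The work goes in short steps, Python scripts to look and compute and a tool call to move; the robot and the scene stay as the last step left them, time stands still between calls to the robot, and variables do not carry over. Pictures are saved under pics/ and viewed, at most 10 in all, crops included, and the job is handed in when it is done.

Besides the shell and the picture viewer there is one more tool, called after "Emit:" by a JSON object that holds its "method" and its "body", one argument or row to a line. move_arm: Moves the arm, as the interface text tells. Its arguments: {"type":"object","properties":{"moves":{"type":"array"},"grip_force":{"type":"number"}},"required":["moves"]}

```bash
mkdir -p pics; ls; python3 - <<'E'
from plant import *
import cv2
for n in ["scene","top"]:
    cv2.imwrite(f"pics/{n}0.png",read_camera(n)[:,:,::-1]); p=camera_params(n); print(n,p)
print(camera_params("wrist")); print(get_state())
E
```

```text
pics
scene {'fx': 530.8473759605708, 'fy': 530.8473759605708, 'cx': 271.4566021071376, 'cy': 207.44931647641826, 'k1': -0.03774814754347474, 'rvec': array([ 2.2776074 ,  0.63707878, -0.2620382 ]), 'tvec': array([-0.47176217, -0.05937993,  2.01814948])}
top {'fx': 496.66994991971603, 'fy': 496.66994991971603, 'cx': 289.288992976439, 'cy': 211.51830828488204, 'k1': -0.04464407716030653, 'rvec': array([ 2.19390866, -2.1842269 ,  0.05659632]), 'tvec': array([0.06090099, 0.53366932, 1.62284461])}
{'fx': 369.80684226047543, 'fy': 369.80684226047543, 'cx': 279.9802410649087, 'cy': 205.36376529454043, 'k1': -0.009462568959929049, 'tool_from_camera': array([[ 2.01905453e-04, -9.53705534e-01, -3.00741938e-01,
         7.76869182e-02],
       [ 9.99999867e-01,  3.35518201e-04, -3.92629441e-04,
        -5.25999675e-04],
       [ 4.75357265e-04, -3.00741819e-01,  9.53705475e-01,
        -1.74024621e-01],
       [ 0.00000000e+00,  0.00000000e+00,  0.00000000e+00,
         1.00000000e+00]])}
{'time': 0.1, 'qpos': array([ 1.06100072e+00,  2.87091237e-01,  1.57805369e+00, -1.31331928e-05,
        1.27861497e+00, -1.50000765e-01]), 'dq': array([-0.00062369, -0.00079225, -0.0028941 , -0.00075291,  0.00185766,
       -0.00143266]), 'joint_efforts': array([-8.66057485e-05, -4.07290506e+01, -2.93701887e+01, -1.48755971e-04,
        3.36682366e-03,  1.72032168e-05]), 'eef_pos': array([0.23729857, 0.6311924 , 0.19856364]), 'tcp_rot': array([ 1.78926678e-01,  9.83861814e-01, -1.02722247e-03, -3.45087846e-04]), 'contact_force': array([ 0.08945564,  0.27921428, -0.03175708]), 'wrist_torque': array([-0.02211373,  0.00039425, -0.03516445]), 'finger_force': 0.0, 'opening': 0.9998149400248084}
```

View pics/scene0.png

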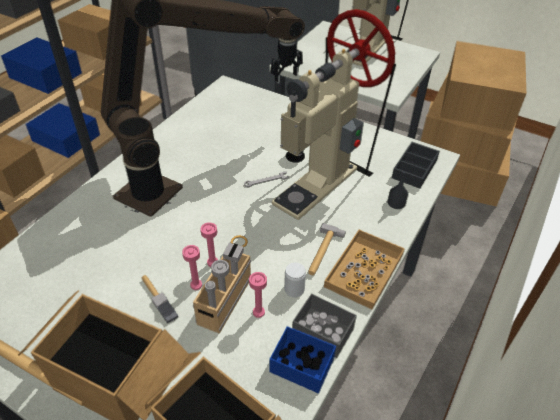

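View pics/top0.png

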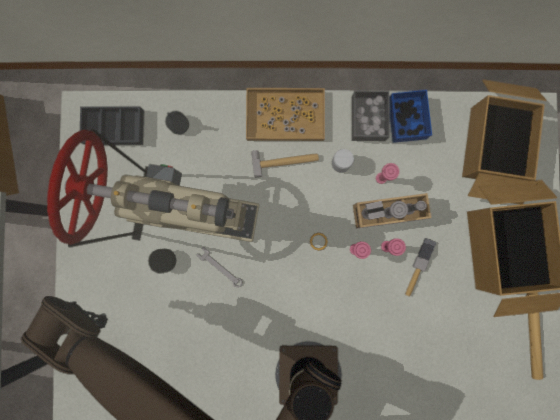

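The scene view shows the crate near (225,290) with pink look-alikes at (209,230), (192,253) and (258,282), and the press seat near (297,196). In the top view the crate is at (393,210), its middle tool (399,210) looks round and wide, and the press nose is at about (240,218).

```bash
python3 - <<'E'
import cv2,numpy as np
s=cv2.imread("pics/scene0.png");t=cv2.imread("pics/top0.png")
def c(im,x,y,w,h,k):return cv2.resize(im[y:y+h,x:x+w],None,fx=k,fy=k,interpolation=cv2.INTER_CUBIC)
a=np.hstack([c(s,180,220,100,120,4),c(s,250,140,100,120,4)]);cv2.imwrite("pics/a.png",a)
b=np.hstack([c(t,345,155,100,120,4),c(t,180,165,100,120,4)]);cv2.imwrite("pics/b.png",b)
E
```

```text
(no output)
```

View pics/a.png

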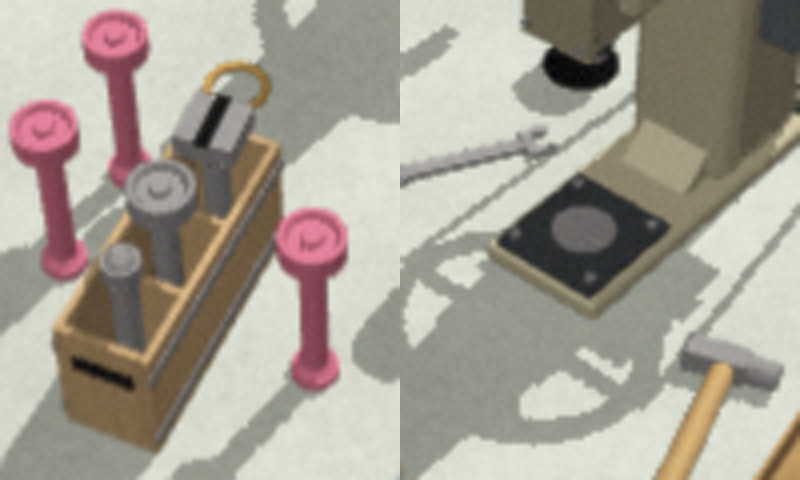

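View pics/b.png

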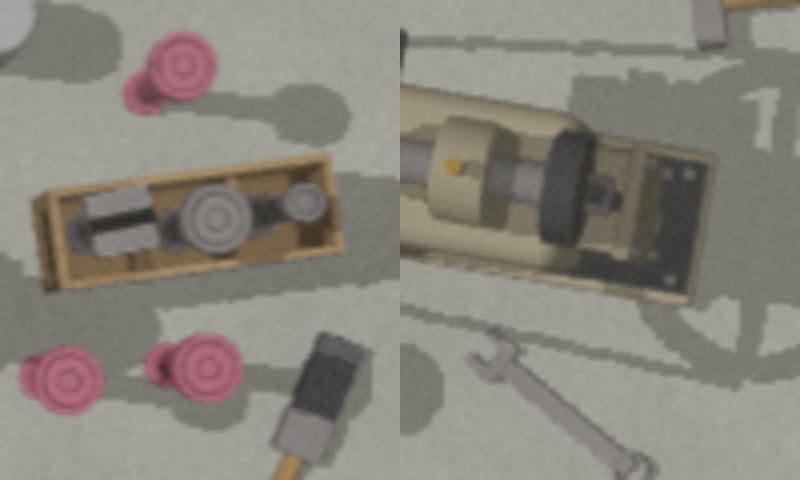

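Crops: the wide round die is in the middle cell, with its head top at scene (220,265.8) and top view (399.3,209.5). The seat centre is at scene (296,197.3).

```bash
cat > h.py <<'E'
from plant import *
import numpy as np, cv2
from scipy.spatial.transform import Rotation as R
def ray(p,n,st=None):
    x,y=(p[0]-p0["cx"] if 0 else 0,0) if 0 else (0,0)
def ray(n,px,st=None):
    p=camera_params(n); d=np.array([(px[0]-p["cx"])/p["fx"],(px[1]-p["cy"])/p["fy"]]); s=d.copy()
    for _ in range(10): s=d/(1+p["k1"]*(s@s))
    v=np.array([*s,1.])
    if n=="wrist":
        T=p["tool_from_camera"]; Q=R.from_quat(st["tcp_rot"])
        return Q.apply(T[:3,3])+st["eef_pos"], Q.apply(T[:3,:3]@v)
    M=R.from_rotvec(p["rvec"]).as_matrix(); return -M.T@p["tvec"], M.T@v
def onz(n,px,z,st=None):
    o,v=ray(n,px,st); return o+v*(z-o[2])/v[2]
def proj(n,X,st=None):
    p=camera_params(n)
    if n=="wrist":
        T=p["tool_from_camera"]; Q=R.from_quat(st["tcp_rot"])
        c=T[:3,:3].T@(Q.inv().apply(np.array(X)-st["eef_pos"])-T[:3,3])
    else: c=R.from_rotvec(p["rvec"]).as_matrix()@np.array(X)+p["tvec"]
    s=c[:2]/c[2]; s=s*(1+p["k1"]*(s@s)); return s*p["fx"]+[p["cx"],p["cy"]]
E
sed -i '4,5d' h.py
python3 - <<'E'
from h import *
np.set_printoptions(precision=4,suppress=True)
A=lambda u,v:(180+u/4-.4,220+v/4-.4); B=lambda u,v:(150+u/4-.4,140+v/4-.4); C=lambda u,v:(345+u/4-.4,155+v/4-.4); D=lambda u,v:(80+u/4-.4,165+v/4-.4)
print("die",onz("scene",A(160,183),.176),onz("top",C(217,218),.176))
print("thin",onz("scene",A(122,255),.176),onz("top",C(305,201),.176)); print("sq",onz("top",C(120,220),.176))
print("seat",onz("scene",B(584,229),.033))
print("bolster",[onz("scene",B(*q),.03)[:2] for q in[(581,172),(670,226),(591,300),(500,238)]])
print("base front top",[onz("top",D(*q),.022)[:2] for q in[(716,155),(692,303)]])
print("crate",[onz("top",C(*q),.118)[:2] for q in[(328,155),(345,250),(62,290),(50,192)]])
print("pink",[onz("top",C(*q),.17)[:2] for q in[(182,66),(70,380),(208,368)]])
print("ring,hammerhead,wrench end,tin,brush",[onz("top",q,.01)[:2] for q in[(319,241),(257,163),(240,283),(344,160),(425,250)]])
E
```

```text
die [ 0.5337 -0.2625  0.176 ] [ 0.5327 -0.2641  0.176 ]
thin [ 0.5484 -0.3297  0.176 ] [ 0.5457 -0.33    0.176 ]
sq [ 0.5309 -0.1917  0.176 ]
seat [0.5109 0.2383 0.033 ]
bolster [array([0.4686, 0.3081]), array([0.5753, 0.286 ]), array([0.5598, 0.1642]), array([0.4495, 0.1905])]
base front top [array([0.5595, 0.1643]), array([0.4379, 0.183 ])]
crate [array([ 0.5858, -0.3634]), array([ 0.512 , -0.3758]), array([ 0.4802, -0.1562]), array([ 0.556 , -0.1472])]
pink [array([ 0.6474, -0.24  ]), array([ 0.4119, -0.1549]), array([ 0.4212, -0.2578])]
ring,hammerhead,wrench end,tin,brush [array([ 0.4367, -0.0352]), array([0.6952, 0.1716]), array([0.2975, 0.2243]), array([ 0.7064, -0.1182]), array([ 0.4083, -0.3854])]
```

Emit:
{"method": "move_arm", "body": {
  "moves": [
    [0.6,[0,-0.035,-0.01],[0,0,0]],
    [0.6,[0,-0.035,-0.01],[0,0,0]],
    [0.6,[0,-0.035,-0.01],[0,0,0]],
    [0.6,[0,-0.035,-0.01],[0,0,0]],
    [0.6,[0,-0.035,-0.01],[0,0,0]],
    [0.6,[0,-0.035,-0.01],[0,0,0]],
    [0.6,[0,-0.03,0],[0,0,0]],
    [0.6,[0,0,0],[0,0,0]],
    [0.6,[0,0,0],[0,0,0]],
    [0.6,[0,0,0],[0,0,0]]
  ]
}}

```text
time: 0.93
eef_pos: [0.1533, 0.4074, 0.2598]
tcp_rot: [0.179, 0.984, 0.0, 0.0]
contact_force: [0.5, -0.5, -0.4]
opening: 0.599
finger_force: 0.0
```

Emit:
{"method": "move_arm", "body": {
  "moves": [
    [0.6,[-0.0382,-0.0022,0],[0,0,0.088]],
    [0.6,[-0.0382,-0.0022,0],[0,0,0.088]],
    [0.6,[-0.0382,-0.0022,0],[0,0,0.088]],
    [0.6,[-0.0382,-0.0018,0],[0,0,0.088]],
    [0.6,[-0.0382,-0.0018,0],[0,0,0.088]],
    [0.6,[-0.0382,-0.0017,0],[0,0,0.088]],
    [0.6,[-0.0382,-0.0017,0],[0,0,0.088]],
    [0.6,[-0.0382,-0.0017,0],[0,0,0.088]],
    [0.6,[-0.0382,-0.0017,0],[0,0,0.088]],
    [0.6,[-0.0382,-0.0017,0],[0,0,0.088]]
  ]
}}

```text
time: 1.77
eef_pos: [0.4122, 0.1384, 0.2593]
tcp_rot: [0.583, 0.813, -0.0, -0.0]
contact_force: [0.7, 0.4, 0.3]
opening: 0.595
finger_force: 0.0
```

```bash
python3 - <<'E'
from h import *
s=get_state();print(s["eef_pos"],np.hypot(*s["eef_pos"][:2]),s["qpos"],s["contact_force"])
q=R.from_quat(s["tcp_rot"]).as_matrix();print(np.degrees(np.arctan2(q[1],q[0])))
d=q.T@(np.array([.533,-.263,.26])-s["eef_pos"]);print(d)
E
```

```text
[0.41217153 0.13844712 0.25933053] 0.4348022265105945 [ 8.97530168e-02 -3.13512287e-01  2.06219052e+00  1.65943505e-04
  1.39390262e+00 -2.37090387e-01] [0.68002222 0.39780904 0.28043099]
[108.72505953  18.72508018 175.75604414]
[-0.41898745 -0.01444321 -0.00081992]
```

Emit:
{"method": "move_arm", "body": {
  "moves": [
    [1,[-0.0415,-0.0014,0],[0,0,0]],
    [1,[-0.0415,-0.0014,0],[0,0,0]],
    [1,[-0.0415,-0.0014,0],[0,0,0]],
    [1,[-0.0415,-0.0014,0],[0,0,0]],
    [1,[-0.0415,-0.0014,0],[0,0,0]],
    [1,[-0.0415,-0.0014,0],[0,0,0]],
    [1,[-0.0415,-0.0014,0],[0,0,0]],
    [1,[-0.0415,-0.0014,0],[0,0,0]],
    [1,[-0.0415,-0.0014,0],[0,0,0.1]],
    [1,[-0.0415,0.0027,0],[0,0,0.1]]
  ]
}}

```text
time: 2.6
eef_pos: [0.5331, -0.2599, 0.2584]
tcp_rot: [0.661, 0.75, 0.0, -0.001]
contact_force: [1.0, 0.5, -0.5]
opening: 0.998
finger_force: 0.0
```

Emit:
{"method": "move_arm", "body": {
  "moves": [
    [1,[0,0,0],[0,0,0]],
    [1,[0,0,0],[0,0,0]],
    [1,[0,0,0],[0,0,0]],
    [1,[0,0,0],[0,0,0]],
    [1,[0,0,0],[0,0,0]],
    [1,[0,0,0],[0,0,0]],
    [1,[0,0,0],[0,0,0]],
    [1,[0,0,0],[0,0,0]],
    [1,[0,0,0],[0,0,0]],
    [1,[0,0,0],[0,0,0]]
  ]
}}

```text
time: 3.43
eef_pos: [0.5318, -0.2569, 0.26]
tcp_rot: [0.659, 0.752, 0.0, 0.0]
contact_force: [-0.5, -1.0, 0.1]
opening: 0.998
finger_force: 0.0
```

```bash
python3 - <<'E'
from h import *
s=get_state();im=read_camera("wrist");cv2.imwrite("pics/w1.png",im[:,:,::-1]); np.save("w1.npy",s,allow_pickle=True)
print(s["eef_pos"],s["qpos"],s["opening"])
q=R.from_quat(s["tcp_rot"]).as_matrix();print(np.degrees(np.arctan2(q[1],q[0])))
print("expected head top",proj("wrist",[.533,-.263,.176],s),proj("wrist",[.533+.026,-.263,.176],s))
E
```

```text
[ 0.53184387 -0.25694254  0.26004767] [-6.21709047e-01  6.05001574e-02  1.72416958e+00 -1.90873032e-05
  1.35653776e+00 -7.52989834e-01] 0.9979949624716506
[ 97.52206521   7.52206946 -38.3935746 ]
expected head top [281.74130867 207.22975316] [316.75802093 211.650788  ]
```

View pics/w1.png

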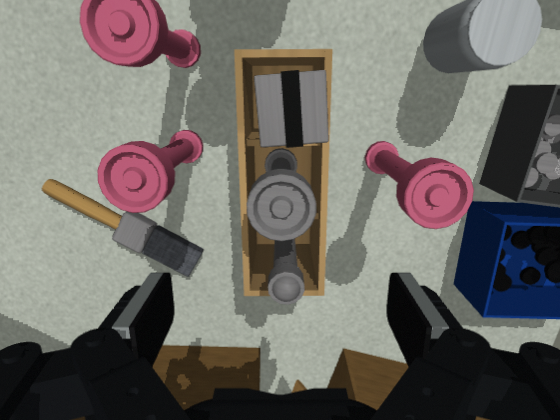

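The wrist view shows the wide round head centred at about (281.5,203) between the square head (292,107) and the thin one (286,287). The crate is aligned with the closing line.

```bash
python3 - <<'E'
from h import *
s=np.load("w1.npy",allow_pickle=True).item()
X=onz("wrist",(281.5,203.5),.176,s);print(X)
q=R.from_quat(s["tcp_rot"]).as_matrix()
print(q.T@(np.array([X[0],X[1],.146])-s["eef_pos"]))
E
```

```text
[ 0.5324456 -0.2601844  0.176    ]
[-0.00326114  0.00014157  0.11404862]
```

Emit:
{"method": "move_arm", "body": {
  "moves": [
    [1,[-0.0047,0,0.02],[0,0,0]],
    [1,[0,0,0.02],[0,0,0]],
    [1,[0,0,0.02],[0,0,0]],
    [1,[0,0,0.02],[0,0,0]],
    [1,[0,0,0.02],[0,0,0]],
    [1,[0,0,0.015],[0,0,0]],
    [1,[0,0,0.005],[0,0,0]],
    [1,[0,0,0],[0,0,0]],
    [1,[0,0,0],[0,0,0]],
    [1,[0,0,0],[0,0,0]]
  ]
}}

```text
time: 4.32
eef_pos: [0.5333, -0.2625, 0.1415]
tcp_rot: [0.659, 0.752, 0.0, 0.001]
contact_force: [0.1, -0.3, 0.5]
opening: 0.999
finger_force: 0.0
```

Emit:
{"method": "move_arm", "body": {
  "moves": [
    [0.45,[0,0,0],[0,0,0]],
    [0.45,[0,0,0],[0,0,0]],
    [0.45,[0,0,0],[0,0,0]],
    [0.45,[0,0,0],[0,0,0]],
    [0.45,[0,0,0],[0,0,0]],
    [0.45,[0,0,0],[0,0,0]],
    [0.45,[0,0,0],[0,0,0]],
    [0.45,[0,0,0],[0,0,0]],
    [0.45,[0,0,0],[0,0,0]],
    [0.45,[0,0,0],[0,0,0]]
  ],
  "grip_force": 60
}}

```text
time: 5.15
eef_pos: [0.5334, -0.2634, 0.1438]
tcp_rot: [0.659, 0.752, -0.001, 0.002]
contact_force: [-3.2, -0.4, 9.9]
opening: 0.449
finger_force: 4.9
```

Emit:
{"method": "move_arm", "body": {
  "moves": [
    [0.3,[0,0,0],[0,0,0]],
    [0.3,[0,0,0],[0,0,0]],
    [0.3,[0,0,0],[0,0,0]],
    [0.3,[0,0,0],[0,0,0]],
    [0.3,[0,0,0],[0,0,0]],
    [0.3,[0,0,0],[0,0,0]],
    [0.3,[0,0,0],[0,0,0]],
    [0.3,[0,0,0],[0,0,0]],
    [0.3,[0,0,0],[0,0,0]],
    [0.3,[0,0,0],[0,0,0]]
  ],
  "grip_force": 60
}}

```text
time: 5.98
eef_pos: [0.5347, -0.2644, 0.1463]
tcp_rot: [0.659, 0.752, -0.001, 0.004]
contact_force: [-2.7, 1.8, 14.5]
opening: 0.301
finger_force: 7.7
```

```bash
python3 - <<'E'
from h import *
s=get_state();im=read_camera("wrist");cv2.imwrite("pics/w2.png",im[:,:,::-1]);print(s["contact_force"],s["wrist_torque"])
E
```

```text
[-2.70751258  1.76223992 14.53514125] [-0.02775804  0.74598822 -0.01842526]
```

View pics/w2.png

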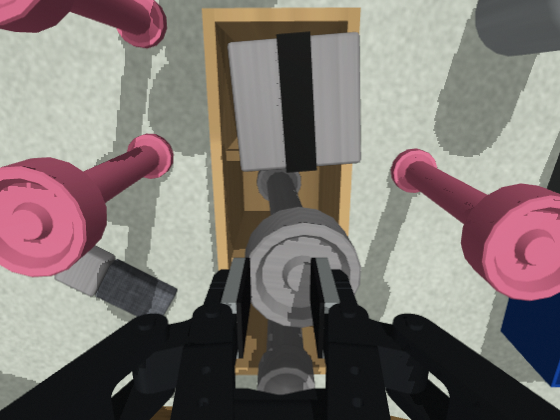

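The wrist view shows the head centre at (303,275), about 9 mm off. The right finger (313–345, row 290) is overlapping the head's top, so this isn't a proper grip. I'll look from the scene camera.

```bash
python3 - <<'E'
from h import *
s=read_camera("scene")[:,:,::-1];w=cv2.imread("pics/w2.png")
a=cv2.resize(s[195:325,170:270],(400,520),interpolation=cv2.INTER_CUBIC);b=cv2.resize(w[190:410,200:369],(400,520),interpolation=cv2.INTER_CUBIC)
cv2.imwrite("pics/c.png",np.hstack([a,b]))
E
```

```text
(no output)
```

View pics/c.png

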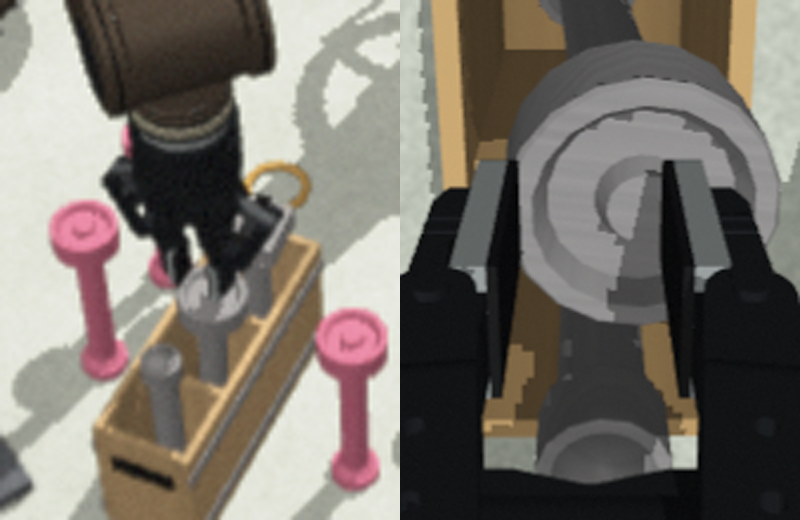

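The images show the fingertips about 35 mm behind the nominal TCP, resting on top of the head: tip face at rows 258–304, giving tool z of -0.035. I'll lift off, open and re-measure.

Emit:
{"method": "move_arm", "body": {
  "moves": [
    [0.3,[0,0,-0.004],[0,0,0]],
    [0.3,[0,0,-0.006],[0,0,0]],
    [0.3,[0,0,-0.01],[0,0,0]],
    [0.3,[0,0,-0.015],[0,0,0]],
    [0.3,[0,0,-0.02],[0,0,0]],
    [0.8,[0,0,-0.025],[0,0,0]],
    [1,[0,0,-0.025],[0,0,0]],
    [1,[0,0,-0.01],[0,0,0]],
    [1,[0,0,0],[0,0,0]],
    [1,[0,0,0],[0,0,0]]
  ]
}}

```text
time: 6.92
eef_pos: [0.5324, -0.2617, 0.2546]
tcp_rot: [0.659, 0.752, 0.0, 0.0]
contact_force: [0.3, -0.2, -0.5]
opening: 0.984
finger_force: 0.0
```

```bash
python3 - <<'E'
from h import *
s=get_state();im=read_camera("wrist")[:,:,::-1];cv2.imwrite("pics/w3.png",im);np.save("w3.npy",s,allow_pickle=True)
print(s["eef_pos"],s["opening"],s["contact_force"])
S=read_camera("scene")[:,:,::-1]
a=cv2.resize(S[215:325,180:270],(360,440),interpolation=cv2.INTER_CUBIC);b=cv2.resize(im[90:310,170:390],(440,440),interpolation=cv2.INTER_CUBIC)
cv2.imwrite("pics/d.png",np.hstack([a,b]))
E
```

```text
[ 0.53239646 -0.26170292  0.2545524 ] 0.9844086351183791 [ 0.29958208 -0.15064485 -0.46351875]
```

View pics/d.png

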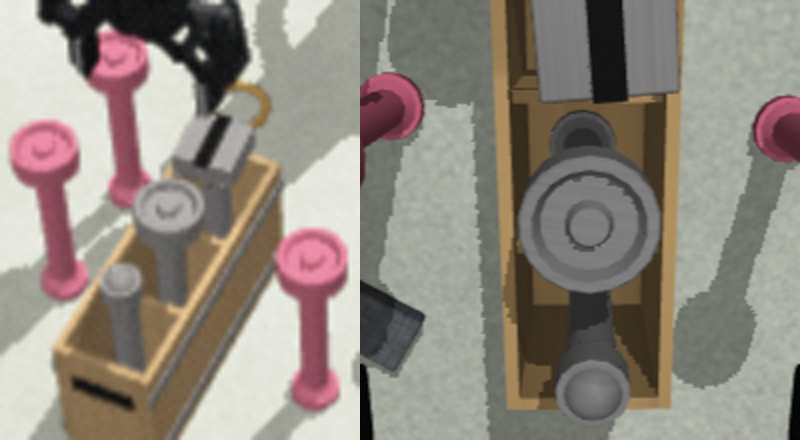

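Die is standing upright; its head top is now at wrist pixel (285,202.5).

```bash
python3 - <<'E'
from h import *
s=np.load("w3.npy",allow_pickle=True).item()
X=onz("wrist",(284.8,202.5),.176,s);print(X)
q=R.from_quat(s["tcp_rot"]).as_matrix()
print(q.T@(np.array([X[0],X[1],.103])-s["eef_pos"]))
print("fingertip open proj",proj("wrist",q@[.011,.0425,-.05]+s["eef_pos"],s))
E
```

```text
[ 0.53497935 -0.26218034  0.176     ]
[-0.00080931  0.00248386  0.15155265]
fingertip open proj [395.68655699 273.62341436]
```

Emit:
{"method": "move_arm", "body": {
  "moves": [
    [1,[-0.001,0.0025,0.02],[0,0,0]],
    [1,[0,0,0.025],[0,0,0]],
    [1,[0,0,0.025],[0,0,0]],
    [1,[0,0,0.025],[0,0,0]],
    [1,[0,0,0.025],[0,0,0]],
    [1,[0,0,0.018],[0,0,0]],
    [1,[0,0,0.01],[0,0,0]],
    [1,[0,0,0.004],[0,0,0]],
    [1,[0,0,0],[0,0,0]],
    [1,[0,0,0],[0,0,0]]
  ]
}}

```text
time: 7.85
eef_pos: [0.5354, -0.2627, 0.1034]
tcp_rot: [0.659, 0.752, 0.0, 0.0]
contact_force: [0.3, -0.2, -0.5]
opening: 1.001
finger_force: 0.0
```

Emit:
{"method": "move_arm", "body": {
  "moves": [
    [0.45,[0,0,0],[0,0,0]],
    [0.45,[0,0,0],[0,0,0]],
    [0.45,[0,0,0],[0,0,0]],
    [0.45,[0,0,0],[0,0,0]],
    [0.45,[0,0,0],[0,0,0]],
    [0.45,[0,0,0],[0,0,0]],
    [0.45,[0,0,0],[0,0,0]],
    [0.45,[0,0,0],[0,0,0]],
    [0.45,[0,0,0],[0,0,0]],
    [0.45,[0,0,0],[0,0,0]]
  ],
  "grip_force": 60
}}

```text
time: 8.68
eef_pos: [0.5357, -0.2631, 0.1045]
tcp_rot: [0.659, 0.752, -0.0, 0.001]
contact_force: [-1.7, -0.2, 5.6]
opening: 0.593
finger_force: 62.0
```

Emit:
{"method": "move_arm", "body": {
  "moves": [
    [0.45,[0,0,-0.005],[0,0,0]],
    [0.45,[0,0,-0.01],[0,0,0]],
    [0.45,[0,0,-0.018],[0,0,0]],
    [0.45,[0,0,-0.025],[0,0,0]],
    [0.45,[0,0,-0.03],[0,0,0]],
    [0.45,[0,0,-0.03],[0,0,0]],
    [0.45,[0,0,-0.03],[0,0,0]],
    [0.45,[0,0,-0.03],[0,0,0]],
    [0.45,[0,0,-0.02],[0,0,0]],
    [0.45,[0,0,-0.01],[0,0,0]]
  ]
}}

```text
time: 9.52
eef_pos: [0.5354, -0.2625, 0.3131]
tcp_rot: [0.659, 0.752, 0.0, 0.001]
contact_force: [0.6, -0.9, -8.2]
opening: 0.593
finger_force: 64.7
```

```bash
python3 - <<'E'
from h import *
s=get_state()
print(s["eef_pos"],s["opening"],s["contact_force"],s["wrist_torque"],s["finger_force"])
q=R.from_quat(s["tcp_rot"]).as_matrix()
print(q.T@(np.array([.56,.05,.3])-s["eef_pos"]))
# heading radial
print(np.degrees(s["qpos"]))
E
```

```text
[ 0.53535124 -0.26250038  0.31309688] 0.5928375627934355 [ 0.57111375 -0.88586105 -8.17139608] [-0.02977119 -0.09667974 -0.01602368] 64.73555088043213
[0.30661591 0.06526078 0.01277871]
[-3.58700555e+01  2.72189558e+00  9.41451981e+01  1.47661112e-02
  8.29971269e+01 -4.33826695e+01]
```

Emit:
{"method": "move_arm", "body": {
  "moves": [
    [0.45,[0.012,0.0026,0],[0,0,0]],
    [0.45,[0.025,0.0053,0],[0,0,0]],
    [0.45,[0.035,0.0075,0],[0,0,0]],
    [0.45,[0.04,0.0085,0],[0,0,0]],
    [0.45,[0.04,0.0085,0],[0,0,0]],
    [0.45,[0.039,0.0085,0.01],[0,0,0]],
    [0.45,[0.039,0.0085,0.01],[0,0,0]],
    [0.45,[0.035,0.0075,0.02],[0,0,0]],
    [0.45,[0.025,0.0053,0.02],[0,0,0]],
    [0.45,[0.016,0.0033,0.02],[0,0,0]]
  ]
}}

```text
time: 10.35
eef_pos: [0.5574, 0.0539, 0.2265]
tcp_rot: [0.658, 0.753, -0.001, -0.003]
contact_force: [-0.3, -0.3, -9.0]
opening: 0.596
finger_force: 64.5
```

Emit:
{"method": "move_arm", "body": {
  "moves": [
    [0.45,[0,0,0.022],[0,0,0]],
    [0.45,[0,0,0.022],[0,0,0]],
    [0.45,[0,0,0.022],[0,0,0]],
    [0.45,[0,0,0.02],[0,0,0]],
    [0.45,[0,0,0.015],[0,0,0]],
    [0.45,[0,0,0.01],[0,0,0]],
    [0.45,[0,0,0.005],[0,0,0]],
    [0.45,[0,0,0],[0,0,0]],
    [0.45,[0,0,0],[0,0,0]],
    [0.45,[0,0,0],[0,0,0]]
  ]
}}

```text
time: 11.18
eef_pos: [0.561, 0.0494, 0.1161]
tcp_rot: [0.659, 0.752, 0.001, 0.001]
contact_force: [-0.5, -0.8, -8.4]
opening: 0.597
finger_force: 64.4
```

Emit:
{"method": "move_arm", "body": {
  "moves": [
    [0.45,[0,0,0.004],[0,0,0]],
    [0.45,[0,0,0.003],[0,0,0]],
    [0.45,[0,0,0.002],[0,0,0]],
    [0.45,[0,0,0.002],[0,0,0]],
    [0.45,[0,0,0.002],[0,0,0]],
    [0.45,[0,0,0.0015],[0,0,0]],
    [0.45,[0,0,0.001],[0,0,0]],
    [0.45,[0,0,0.001],[0,0,0]],
    [0.45,[0,0,0],[0,0,0]],
    [0.45,[0,0,0],[0,0,0]]
  ]
}}

```text
time: 12.02
eef_pos: [0.5601, 0.0494, 0.0987]
tcp_rot: [0.659, 0.752, -0.0, 0.0]
contact_force: [-0.9, 1.5, -7.1]
opening: 0.593
finger_force: 64.9
```

Emit:
{"method": "move_arm", "body": {
  "moves": [
    [0.45,[0,0,0.001],[0,0,0]],
    [0.45,[0,0,0.001],[0,0,0]],
    [0.45,[0,0,0],[0,0,0]],
    [0.45,[0,0,0],[0,0,0]],
    [0.45,[0,0,0],[0,0,0]],
    [0.45,[0,0,0],[0,0,0]],
    [0.45,[0,0,0],[0,0,0]],
    [0.45,[0,0,0],[0,0,0]],
    [0.45,[0,0,0],[0,0,0]],
    [0.45,[0,0,0],[0,0,0]]
  ]
}}

```text
time: 12.85
eef_pos: [0.5605, 0.0493, 0.0986]
tcp_rot: [0.659, 0.752, -0.0, 0.0]
contact_force: [-4.8, -0.2, 6.0]
opening: 0.593
finger_force: 65.8
```

Emit:
{"method": "move_arm", "body": {
  "moves": [
    [0.56,[0,0,0],[0,0,0]],
    [0.58,[0,0,0],[0,0,0]],
    [0.59,[0,0,0],[0,0,0]],
    [0.6,[0,0,0],[0,0,0]],
    [0.61,[0,0,0],[0,0,0]],
    [0.63,[0,0,0],[0,0,0]],
    [0.66,[0,0,0],[0,0,0]],
    [0.72,[0,0,0],[0,0,0]],
    [0.8,[0,0,0],[0,0,0]],
    [0.9,[0,0,0],[0,0,0]]
  ],
  "grip_force": 20
}}

```text
time: 13.68
eef_pos: [0.5605, 0.0494, 0.0963]
tcp_rot: [0.659, 0.752, 0.0, 0.0]
contact_force: [0.4, -0.5, -0.9]
opening: 0.899
finger_force: 0.0
```

```bash
python3 - <<'E'
from h import *
s=get_state();im=read_camera("wrist")[:,:,::-1];np.save("w4.npy",s,allow_pickle=True)
print(s["eef_pos"],s["opening"],s["contact_force"],np.degrees(s["qpos"]))
S=read_camera("scene")[:,:,::-1]
a=cv2.resize(S[130:260,210:310],(400,520),interpolation=cv2.INTER_CUBIC);b=cv2.resize(im[100:400,165:396],(400,520),interpolation=cv2.INTER_CUBIC)
cv2.imwrite("pics/e.png",np.hstack([a,b]))
E
```

```text
[0.5605103  0.04940129 0.09634239] 0.8990574114005362 [ 0.42858859 -0.48701442 -0.93675865] [-5.29515596e+00  8.56240787e+00  1.11099527e+02  4.21803029e-03
  6.02733456e+01 -1.27970749e+01]
```

View pics/e.png

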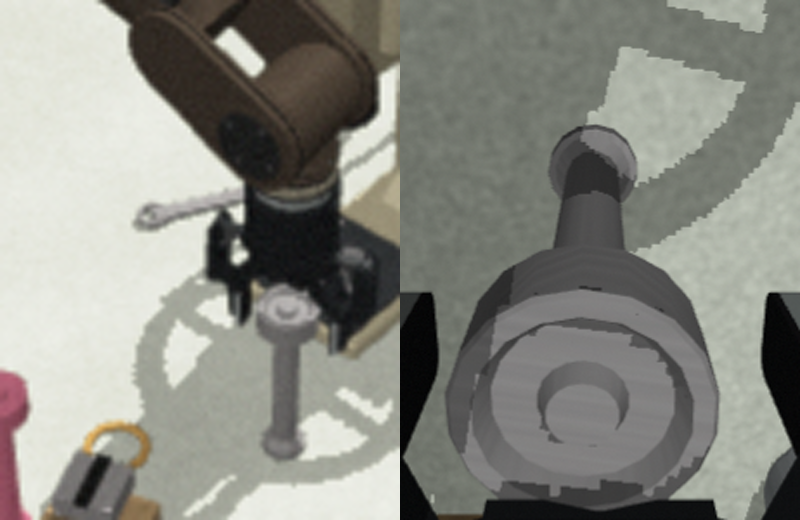

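The die stands upright on the bench at about (0.56,0.049), foot visible at wrist pixel (276,195). Now fit the kinematics to see what tilts are possible.

```bash
python3 - <<'E'
from h import *
np.set_printoptions(precision=4,suppress=True)
s=np.load("w4.npy",allow_pickle=True).item()
print("die head by wrist",onz("wrist",(270.7,333.7),.170,s),"foot",onz("wrist",(165+193*.5775,100+160*.577),.010,s))
D=[((1.061,.2871,1.57805),(.23730,.63119,.19856)),((.089753,-.313512,2.06219),(.41217,.138447,.25933)),((-.621709,.0605,1.72417),(.531844,-.256943,.260048)),((-.62605,.047506,1.643144),(.535351,-.2625,.313097)),((-.092418,.149442,1.939052),(.56051,.0494,.09634))]
A=[];b=[]
for q,p in D:
    c,si=np.cos(q[0]),np.sin(q[0]); r=p[0]*c+p[1]*si; l=-p[0]*si+p[1]*c; t=q[1]+q[2]
    A+=[[1,0,np.sin(q[1]),np.sin(t)],[0,1,np.cos(q[1]),np.cos(t)]];b+=[r,p[2]];print("lat",l)
x,res,_,_=np.linalg.lstsq(np.array(A),np.array(b),rcond=None);print(x,np.array(A)@x-b)
A=[a+[a_] for a,a_ in zip(A,[0]*10)]
E
```

```text
die head by wrist [0.5565 0.051  0.17  ] foot [0.5565 0.0535 0.01  ]
lat 0.1008945313176571
lat 0.10094589080479402
lat 0.10089443839732776
lat 0.10097166071066355
lat 0.10091669015971622
[-0.0037 -0.0542  0.4365  0.5711] [-0.0002  0.0002  0.0009  0.0007 -0.0011  0.0002 -0.0036  0.0004  0.004
 -0.0015]
```

Emit:
{"method": "move_arm", "body": {
  "moves": [
    [1,[0,0,-0.005],[0,0,0]],
    [1,[0,0,-0.02],[0,0,0]],
    [1,[0,0,-0.035],[0,0,0]],
    [1,[0,0,-0.04],[0,0,0]],
    [1,[0,0,-0.04],[0,0,0]],
    [1,[0,0,-0.03],[0,0,0]],
    [1,[0,0,0],[0,0.12,0]],
    [1,[0,0,0],[0,0.12,0]],
    [1,[0,0,0],[0,0.12,0]],
    [1,[0,0,0],[0,0.12,0]]
  ]
}}

```text
time: 14.62
eef_pos: [0.5608, 0.0494, 0.2687]
tcp_rot: [0.64, 0.73, 0.16, -0.179]
contact_force: [-0.5, -0.1, -0.6]
opening: 1.0
finger_force: 0.0
```

```bash
cat > kin.py <<'E'
from h import *
from scipy.optimize import least_squares
def fk(q,P,L=None):
    a1,d1,L2,L3,e,L6,lat=P; L6=L6 if L is None else L
    q1,q2,q3,q4,q5,q6=q
    B=R.from_euler("z",q1); U=B*R.from_euler("y",q2); F=U*R.from_euler("y",q3); T=F*R.from_euler("z",q4)*R.from_euler("y",q5)
    p=B.apply([a1,lat,d1])+U.apply([0,0,L2])+F.apply([e,0,L3])
    return p,p+T.apply([0,0,L6]),(T*R.from_euler("z",q6)*R.from_euler("z",np.pi/2))
E
python3 - <<'E'
from kin import *
np.set_printoptions(precision=4,suppress=True)
s=get_state();print(s["eef_pos"],s["qpos"],s["tcp_rot"])
D=[((1.061,.2871,1.57805,0,1.2786,-.15),(.23730,.63119,.19856)),((.089753,-.313512,2.06219,0,1.3939,-.237),(.41217,.138447,.25933)),((-.621709,.0605,1.72417,0,1.35654,-.753),(.531844,-.256943,.260048)),((-.62605,.047506,1.643144,0,1.44857,-.7572),(.535351,-.2625,.313097)),((-.092418,.149442,1.939052,0,1.05197,-.22335),(.56051,.0494,.09634)),(s["qpos"],s["eef_pos"])]
f=lambda P:np.concatenate([fk(q,P)[1]-p for q,p in D])
r=least_squares(f,[0,.3,.43,.57,0,.35,.1]);print(r.x,np.abs(r.fun).max())
np.save("P.npy",r.x)
print(fk(s["qpos"],r.x)[2].as_quat())
E
```

```text
[0.5608 0.0494 0.2687] [-0.3125  0.0566  1.7711  0.436   1.5355 -0.5099] [ 0.6395  0.7305  0.1597 -0.1787]
[-0.      0.2403  0.443   0.5725  0.0206  0.2808  0.1009] 3.70183034189564e-05
[ 0.6395  0.7305  0.1597 -0.1787]
```

```bash
cat >> kin.py <<'E'
P=np.load("P.npy"); lo=np.array([-2.77,-.9,.21,-1.53,.24,-2.84])+.03; hi=np.array([2.77,2.22,2.48,4.67,2.81,2.84])-.03
GP=.052
def pose(G,H,a):
    H,a=np.radians(H),np.radians(a)
    z=np.array([np.cos(a)*np.cos(H),np.cos(a)*np.sin(H),-np.sin(a)]); x=np.array([np.sin(a)*np.cos(H),np.sin(a)*np.sin(H),np.cos(a)])
    return np.array(G)+GP*z, R.from_matrix(np.c_[x,np.cross(z,x),z])
def ik(t,Q,starts):
    out=[]
    for q0 in starts:
        r=least_squares(lambda q:np.r_[fk(q,P)[1]-t,.3*(Q.inv()*fk(q,P)[2]).as_rotvec()],np.clip(q0,lo+.01,hi-.01),bounds=(lo,hi))
        if np.abs(r.fun).max()<1e-4 and not any(np.abs(r.x-o).max()<.05 for o in out): out.append(r.x)
    return out
E
cat > scan.py <<'E'
from kin import *
import sys
np.set_printoptions(precision=2,suppress=True)
rng=np.random.default_rng(0)
st=[np.array([-.3,.06,1.8,.8,1.5,-.5]),np.array([-.1,.1,2.2,3.1,.8,-1.5]),np.array([-.3,.06,1.8,1.5,1.5,-1]),np.array([.6,.06,1.8,-1.2,1.5,1]),np.array([-.3,.06,1.8,1.5,1.5,1.5])]
for nm,G in (("bench",(.558,.051,.05)),("seat",(.511,.238,.083))):
  for a in (30,38,45):
    for H in range(-60,136,15):
        t,Q=pose(G,H,a)
        for q in ik(t,Q,st): print(nm,a,H,q,"W",fk(q,P)[0])
E
python3 scan.py
```

```text
bench 30 -45 [ 0.21  0.35  2.21  4.54  0.83 -2.24] W [0.42 0.19 0.16]
bench 30 -30 [ 0.12  0.28  2.31  4.14  0.67 -2.1 ] W [0.39 0.15 0.16]
bench 30 -15 [ 0.    0.23  2.39  3.59  0.56 -1.82] W [0.37 0.1  0.16]
bench 30 0 [-0.14  0.2   2.43  2.91  0.55 -1.44] W [0.36 0.05 0.16]
bench 30 15 [-0.28  0.21  2.42  2.31  0.65 -1.14] W [ 0.37 -0.    0.16]
bench 30 30 [-0.39  0.24  2.37  1.87  0.8  -0.98] W [ 0.39 -0.05  0.16]
bench 30 45 [-0.45  0.3   2.29  1.55  0.96 -0.92] W [ 0.42 -0.09  0.16]
bench 30 60 [-0.47  0.38  2.18  1.3   1.11 -0.91] W [ 0.46 -0.12  0.16]
bench 30 75 [-0.46  0.45  2.06  1.1   1.27 -0.92] W [ 0.51 -0.14  0.16]
bench 30 90 [-0.43  0.53  1.93  0.92  1.41 -0.95] W [ 0.56 -0.15  0.16]
bench 30 105 [-0.39  0.6   1.81  0.76  1.55 -1.01] W [ 0.61 -0.14  0.16]
bench 30 120 [-0.33  0.67  1.7   0.61  1.67 -1.09] W [ 0.66 -0.12  0.16]
bench 30 135 [-0.27  0.73  1.6   0.45  1.78 -1.2 ] W [ 0.7  -0.09  0.16]
bench 38 -30 [ 0.1   0.23  2.3   4.36  0.51 -2.32] W [0.4  0.14 0.19]
bench 38 -15 [-0.01  0.18  2.37  3.75  0.35 -1.99] W [0.38 0.1  0.19]
bench 38 0 [-0.13  0.15  2.4   
[... 2545 characters left out ...]
.51 0.06 0.22]
seat 38 105 [-0.07  0.39  1.98  0.88  1.3  -0.82] W [0.56 0.06 0.22]
seat 38 120 [-0.03  0.47  1.87  0.74  1.44 -0.91] W [0.6  0.08 0.22]
seat 38 135 [ 0.02  0.54  1.76  0.6   1.57 -1.01] W [0.64 0.11 0.22]
seat 45 45 [ 0.06  0.07  2.33  1.39  0.5  -0.36] W [0.4  0.12 0.24]
seat 45 60 [-0.01  0.13  2.27  1.22  0.71 -0.45] W [0.43 0.1  0.24]
seat 45 75 [-0.04  0.2   2.19  1.07  0.9  -0.55] W [0.47 0.08 0.24]
seat 45 90 [-0.05  0.27  2.09  0.94  1.07 -0.64] W [0.51 0.08 0.24]
seat 45 105 [-0.03  0.35  1.99  0.8   1.22 -0.75] W [0.55 0.08 0.24]
seat 45 120 [-0.01  0.42  1.89  0.67  1.36 -0.86] W [0.59 0.1  0.24]
seat 45 135 [ 0.04  0.49  1.79  0.55  1.48 -0.98] W [0.63 0.12 0.24]
```

```bash
cat > plan.py <<'E'
from kin import *
from scipy.spatial.transform import Slerp
def plan(G,H,a,n,p=None,Q=None,ramp=False):
    s=get_state(); p=s["eef_pos"] if p is None else p; Q=R.from_quat(s["tcp_rot"]) if Q is None else Q
    t,T=pose(G,H,a); sl=Slerp([0,1],R.concatenate([Q,T])); u=np.linspace(0,1,n+1)
    if ramp: u=u*u*(3-2*u)
    q=s["qpos"]; 
    for i in range(n):
        A,B=sl(u[i]),sl(u[i+1]); d=A.inv().apply((t-p)*(u[i+1]-u[i])); w=(A.inv()*B).as_rotvec()
        print(np.round(d,4).tolist(),np.round(w,3).tolist())
    for f in np.linspace(0,1,n+1)[1:]:
        z=ik(p+(t-p)*f,sl(f),[q])
        if not z: print("IK fail",f); break
        q=z[0]
    print("end q",np.round(q,2)); return t,T
E
python3 -c "
from plan import *
plan((.44,-.02,.24),30,32,10)"
```

```text
[-0.0058, -0.0088, 0.0033] [-0.081, 0.046, 0.088]
[-0.0067, -0.0085, 0.0023] [-0.081, 0.046, 0.088]
[-0.0075, -0.008, 0.0013] [-0.081, 0.046, 0.088]
[-0.0082, -0.0074, 0.0003] [-0.081, 0.046, 0.088]
[-0.0088, -0.0067, -0.0007] [-0.081, 0.046, 0.088]
[-0.0093, -0.0058, -0.0016] [-0.081, 0.046, 0.088]
[-0.0097, -0.0048, -0.0025] [-0.081, 0.046, 0.088]
[-0.0099, -0.0037, -0.0033] [-0.081, 0.046, 0.088]
[-0.01, -0.0025, -0.004] [-0.081, 0.046, 0.088]
[-0.01, -0.0013, -0.0046] [-0.081, 0.046, 0.088]
IK fail 0.9
end q [-0.68 -0.41  2.4   1.    1.19 -0.31]
```

```bash
python3 - <<'E'
from kin import *
np.set_printoptions(precision=2,suppress=True)
st=[np.array([-.3,.06,2.2,.8,1.,-.5]),np.array([-.3,.06,2.3,1.7,.7,-.8]),np.array([-.1,.1,2.3,3.1,.5,-1.5])]
for a in (32,40):
  for H in (30,45,60):
    for b in (.04,.06,.08,.1):
      for z in (.06,.2):
        t,Q=pose((.558-b*np.cos(np.radians(H)),.051-b*np.sin(np.radians(H)),z),H,a)
        for q in ik(t,Q,st)[:1]: print(a,H,b,z,q,"W",fk(q,P)[0])
E
```

```text
32 30 0.04 0.06 [-0.47  0.14  2.44  1.73  0.8  -0.91] W [ 0.36 -0.07  0.18]
32 30 0.04 0.2 [-0.47 -0.24  2.43  1.35  0.81 -0.36] W [ 0.36 -0.07  0.32]
32 45 0.04 0.06 [-0.53  0.23  2.33  1.43  0.98 -0.88] W [ 0.39 -0.11  0.18]
32 45 0.04 0.2 [-0.53 -0.11  2.33  1.22  1.06 -0.48] W [ 0.39 -0.11  0.32]
32 45 0.06 0.06 [-0.58  0.21  2.36  1.4   1.   -0.89] W [ 0.38 -0.13  0.18]
32 45 0.06 0.2 [-0.58 -0.14  2.35  1.2   1.1  -0.49] W [ 0.38 -0.13  0.32]
32 45 0.08 0.06 [-0.63  0.2   2.38  1.36  1.03 -0.9 ] W [ 0.36 -0.14  0.18]
32 45 0.08 0.2 [-0.63 -0.16  2.37  1.17  1.14 -0.5 ] W [ 0.36 -0.14  0.32]
32 45 0.1 0.06 [-0.69  0.18  2.39  1.32  1.06 -0.91] W [ 0.35 -0.16  0.18]
32 45 0.1 0.2 [-0.69 -0.18  2.38  1.15  1.18 -0.52] W [ 0.35 -0.16  0.32]
32 60 0.04 0.06 [-0.55  0.32  2.2   1.21  1.14 -0.88] W [ 0.44 -0.15  0.18]
32 60 0.04 0.2 [-0.55  0.03  2.19  1.1   1.26 -0.58] W [ 0.44 -0.15  0.32]
32 60 0.06 0.06 [-0.59  0.32  2.21  1.17  1.16 -0.89] W [ 0.43 -0.17  0.18]
32 60 0.06 0.2 [-0.59  0.02  2.2   1.07  1.29 -0.6 ] W [ 0.43 -0.17  0.32]
32 60 0.08 0.06 [-0.64  0.31  2.21  1.14  1.1
[... 984 characters left out ...]
6] W [ 0.36 -0.14  0.21]
40 45 0.1 0.2 [-0.64 -0.21  2.35  1.01  1.11 -0.38] W [ 0.36 -0.14  0.35]
40 60 0.04 0.06 [-0.51  0.27  2.2   1.1   1.04 -0.76] W [ 0.45 -0.14  0.21]
40 60 0.04 0.2 [-0.51 -0.01  2.17  0.97  1.19 -0.47] W [ 0.45 -0.14  0.35]
40 60 0.06 0.06 [-0.55  0.26  2.21  1.07  1.06 -0.78] W [ 0.44 -0.15  0.21]
40 60 0.06 0.2 [-0.55 -0.02  2.18  0.95  1.22 -0.49] W [ 0.44 -0.15  0.35]
40 60 0.08 0.06 [-0.6   0.26  2.22  1.05  1.08 -0.79] W [ 0.43 -0.17  0.21]
40 60 0.08 0.2 [-0.6  -0.03  2.19  0.93  1.25 -0.51] W [ 0.43 -0.17  0.35]
40 60 0.1 0.06 [-0.64  0.25  2.22  1.02  1.1  -0.81] W [ 0.42 -0.19  0.21]
40 60 0.1 0.2 [-0.64 -0.03  2.2   0.92  1.28 -0.53] W [ 0.42 -0.19  0.35]
```

```bash
python3 - <<'E'
from plan import *
t,T=plan((.506,.021,.22),30,40,10)
print("---descend"); t2,T2=plan((.523,.031,.055),30,40,8,t,T,True)
print(get_state()["opening"])
E
```

```text
[-0.0043, -0.0022, 0.007] [-0.074, 0.034, 0.093]
[-0.0048, -0.0023, 0.0067] [-0.074, 0.034, 0.093]
[-0.0052, -0.0023, 0.0063] [-0.074, 0.034, 0.093]
[-0.0056, -0.0022, 0.006] [-0.074, 0.034, 0.093]
[-0.006, -0.0021, 0.0056] [-0.074, 0.034, 0.093]
[-0.0064, -0.002, 0.0053] [-0.074, 0.034, 0.093]
[-0.0067, -0.0017, 0.0049] [-0.074, 0.034, 0.093]
[-0.007, -0.0014, 0.0046] [-0.074, 0.034, 0.093]
[-0.0073, -0.0011, 0.0042] [-0.074, 0.034, 0.093]
[-0.0075, -0.0007, 0.0039] [-0.074, 0.034, 0.093]
end q [-0.47 -0.34  2.41  1.05  0.83 -0.08]
---descend
[-0.0049, -0.0, 0.0052] [0.0, 0.0, 0.0]
[-0.0129, -0.0, 0.0137] [0.0, 0.0, 0.0]
[-0.0182, -0.0, 0.0194] [0.0, 0.0, 0.0]
[-0.0209, -0.0, 0.0222] [0.0, 0.0, 0.0]
[-0.0209, -0.0, 0.0222] [0.0, 0.0, 0.0]
[-0.0182, -0.0, 0.0194] [0.0, 0.0, 0.0]
[-0.0129, -0.0, 0.0137] [0.0, 0.0, 0.0]
[-0.0049, -0.0, 0.0052] [0.0, 0.0, 0.0]
end q [-0.42  0.11  2.42  1.56  0.67 -0.71]
1.0001430611707895
```

Emit:
{"method": "move_arm", "body": {
  "moves": [
    [1,[-0.0043,-0.0022,0.007],[-0.074,0.034,0.093]],
    [1,[-0.0048,-0.0023,0.0067],[-0.074,0.034,0.093]],
    [1,[-0.0052,-0.0023,0.0063],[-0.074,0.034,0.093]],
    [1,[-0.0056,-0.0022,0.006],[-0.074,0.034,0.093]],
    [1,[-0.006,-0.0021,0.0056],[-0.074,0.034,0.093]],
    [1,[-0.0064,-0.002,0.0053],[-0.074,0.034,0.093]],
    [1,[-0.0067,-0.0017,0.0049],[-0.074,0.034,0.093]],
    [1,[-0.007,-0.0014,0.0046],[-0.074,0.034,0.093]],
    [1,[-0.0073,-0.0011,0.0042],[-0.074,0.034,0.093]],
    [1,[-0.0075,-0.0007,0.0039],[-0.074,0.034,0.093]]
  ]
}}

```text
time: 15.45
eef_pos: [0.5391, 0.0399, 0.1844]
tcp_rot: [0.878, 0.23, 0.406, -0.107]
contact_force: [0.1, 0.1, -0.0]
opening: 1.0
finger_force: 0.0
```

```bash
python3 - <<'E'
from plan import *
s=get_state();t,T=pose((.506,.021,.22),30,40)
Q=R.from_quat(s["tcp_rot"]);print(s["eef_pos"],t,np.degrees((Q.inv()*T).as_rotvec()),s["contact_force"],s["qpos"])
plan((.506,.021,.22),30,40,1)
im=read_camera("wrist")[:,:,::-1];cv2.imwrite("pics/w5.png",im);np.save("w5.npy",s,allow_pickle=True)
print("pred head",proj("wrist",(.558,.051,.17),s),proj("wrist",(.558,.051,0),s))
E
```

```text
[0.53909439 0.03991526 0.18439411] [0.54049753 0.04091716 0.18657504] [ 0.40535044  0.2900342  -0.43984862] [ 0.05694344  0.05119257 -0.02160857] [-0.46873276 -0.34301731  2.41171683  1.04759129  0.82246706 -0.06557682]
[0.0028, -0.0002, -0.0001] [0.007, 0.005, -0.008]
end q [-0.47 -0.34  2.41  1.05  0.83 -0.08]
pred head [279.58821405 221.50070621] [280.11347308 308.23644587]
```

```bash
python3 - <<'E'
from plan import *
im=cv2.imread("pics/w5.png").astype(int)
for r in (185,200,215,230,245,260,275,290): print(r,im[r,200:360:4].mean(1).astype(int).tolist())
s=np.load("w5.npy",allow_pickle=True).item()
for z in (0,.01,.05,.08,.11,.148,.17): 
  o=np.array([-np.sin(np.pi/6),np.cos(np.pi/6),0])
  w=.026 if z>.14 else .011 if z>.01 else .019
  print(z,proj("wrist",np.array([.558,.051,z])-w*o,s),proj("wrist",np.array([.558,.051,z])+w*o,s))
E
```

```text
185 [176, 177, 123, 114, 111, 117, 67, 68, 66, 67, 63, 69, 120, 114, 122, 115, 114, 162, 156, 118, 122, 122, 123, 73, 67, 74, 82, 92, 101, 109, 117, 121, 118, 117, 123, 128, 131, 136, 137, 134]
200 [115, 181, 185, 177, 182, 175, 184, 180, 186, 180, 117, 118, 122, 121, 131, 130, 97, 86, 86, 87, 86, 86, 90, 96, 95, 98, 136, 134, 124, 120, 123, 119, 126, 126, 92, 63, 72, 81, 91, 98]
215 [120, 123, 121, 114, 119, 122, 117, 119, 123, 119, 121, 132, 129, 80, 81, 84, 134, 131, 134, 136, 137, 132, 136, 136, 132, 134, 134, 115, 106, 112, 132, 101, 184, 187, 184, 177, 187, 180, 184, 187]
230 [116, 118, 122, 118, 114, 120, 120, 122, 121, 177, 128, 129, 68, 99, 131, 133, 136, 108, 126, 134, 134, 136, 132, 134, 72, 133, 134, 138, 135, 107, 135, 135, 171, 181, 186, 190, 188, 188, 188, 178]
245 [121, 123, 117, 113, 120, 118, 120, 119, 170, 173, 148, 78, 86, 83, 70, 133, 132, 136, 133, 134, 133, 134, 136, 134, 135, 136, 136, 119, 109, 136, 129, 77, 193, 187, 186, 178, 182, 188, 183, 173]
260 [120, 121, 124, 122, 179, 178, 179, 176, 116, 115, 117, 119, 55, 57, 73, 86, 89, 85, 86, 133, 134, 134, 134, 
[... 196 characters left out ...]
, 68, 69, 71, 116, 119, 123, 115, 180, 185, 176, 183, 185, 186, 175, 181, 182]
290 [121, 114, 123, 114, 118, 117, 119, 122, 120, 118, 114, 120, 145, 177, 179, 180, 177, 168, 64, 63, 68, 68, 68, 64, 137, 113, 124, 120, 124, 122, 121, 119, 180, 182, 186, 187, 180, 194, 189, 189]
0 [299.74559756 308.02320898] [260.47388112 308.44426078]
0.01 [300.20416908 304.90263546] [259.97718339 305.3327245 ]
0.05 [292.90714343 290.83841264] [267.10743794 291.1107409 ]
0.08 [293.96341735 278.04099234] [265.89566241 278.3338006 ]
0.11 [295.2228154  262.77534338] [264.45073   263.0918295]
0.148 [321.09188122 238.38427316] [238.26078115 239.21681677]
0.17 [324.60368103 221.05354705] [234.53341065 221.94372414]
```

```bash
python3 - <<'E'
from plan import *
t,T=plan((.5244,.0295,.055),30,40,8,ramp=True)
plan((.559,.0495,.055),30,40,6,t,T,True)
E
```

```text
[-0.0045, 0.0003, 0.0052] [0.0, 0.0, -0.001]
[-0.0118, 0.0008, 0.0137] [0.0, 0.001, -0.002]
[-0.0167, 0.0011, 0.0193] [0.0, 0.001, -0.002]
[-0.0192, 0.0013, 0.0221] [0.0, 0.002, -0.002]
[-0.0192, 0.0012, 0.0221] [0.0, 0.002, -0.002]
[-0.0168, 0.001, 0.0192] [0.0, 0.001, -0.002]
[-0.0119, 0.0007, 0.0136] [0.0, 0.001, -0.002]
[-0.0045, 0.0003, 0.0051] [0.0, 0.0, -0.001]
end q [-0.43  0.11  2.41  1.56  0.67 -0.71]
[0.0019, -0.0, 0.0023] [0.0, 0.0, 0.0]
[0.0048, -0.0, 0.0057] [0.0, 0.0, 0.0]
[0.0062, -0.0, 0.0074] [0.0, 0.0, 0.0]
[0.0062, -0.0, 0.0074] [0.0, 0.0, 0.0]
[0.0048, -0.0, 0.0057] [0.0, 0.0, 0.0]
[0.0019, -0.0, 0.0023] [0.0, 0.0, 0.0]
end q [-0.34  0.17  2.34  1.61  0.62 -0.69]
```

Emit:
{"method": "move_arm", "body": {
  "moves": [
    [1,[-0.0045,0.0003,0.0052],[0,0,-0.001]],
    [1,[-0.0118,0.0008,0.0137],[0,0.001,-0.002]],
    [1,[-0.0167,0.0011,0.0193],[0,0.001,-0.002]],
    [1,[-0.0192,0.0013,0.0221],[0,0.002,-0.002]],
    [1,[-0.0192,0.0012,0.0221],[0,0.002,-0.002]],
    [1,[-0.0168,0.001,0.0192],[0,0.001,-0.002]],
    [1,[-0.0119,0.0007,0.0136],[0,0.001,-0.002]],
    [1,[-0.0045,0.0003,0.0051],[0,0,-0.001]],
    [1,[0,0,0],[0,0,0]],
    [1,[0,0,0],[0,0,0]]
  ]
}}

```text
time: 16.33
eef_pos: [0.5656, 0.046, 0.0273]
tcp_rot: [0.874, 0.24, 0.41, -0.106]
contact_force: [0.3, 0.3, 0.3]
opening: 1.0
finger_force: 0.0
```

```bash
python3 - <<'E'
from plan import *
s=get_state();print(s["eef_pos"],s["contact_force"])
plan((.559,.0495,.055),30,40,6,ramp=True)
im=read_camera("wrist")[:,:,::-1];cv2.imwrite("pics/w6.png",im)
for r in (150,180,210,240,270): print(r,im[r,200:360:4].mean(1).astype(int).tolist())
for z in (0,.01,.05,.08,.11,.148,.17): 
  o=np.array([-np.sin(np.pi/6),np.cos(np.pi/6),0]); w=.026 if z>.14 else .011 if z>.01 else .019
  print(z,proj("wrist",np.array([.559,.0495,z])+w*o,s),proj("wrist",np.array([.559,.0495,z])-w*o,s))
E
```

```text
[0.56558782 0.04599183 0.02730861] [0.31116787 0.33873466 0.29874277]
[0.0014, -0.0005, 0.0023] [0.0, -0.0, 0.001]
[0.0035, -0.0011, 0.0058] [0.0, -0.0, 0.002]
[0.0045, -0.0015, 0.0075] [0.0, -0.0, 0.003]
[0.0045, -0.0015, 0.0075] [0.0, -0.0, 0.003]
[0.0035, -0.0012, 0.0058] [0.0, -0.0, 0.002]
[0.0014, -0.0005, 0.0023] [0.0, -0.0, 0.001]
end q [-0.34  0.17  2.34  1.61  0.62 -0.69]
150 [177, 181, 181, 119, 122, 118, 115, 114, 65, 62, 60, 64, 64, 67, 67, 69, 67, 68, 68, 69, 69, 66, 64, 62, 55, 187, 182, 185, 181, 185, 188, 191, 187, 188, 182, 186, 191, 192, 184, 189]
180 [176, 184, 177, 120, 115, 119, 120, 116, 117, 67, 63, 62, 64, 65, 67, 68, 68, 69, 67, 69, 68, 66, 62, 60, 112, 120, 123, 120, 153, 185, 181, 183, 183, 184, 183, 183, 186, 186, 184, 188]
210 [116, 121, 121, 121, 119, 174, 178, 174, 181, 184, 67, 60, 62, 66, 67, 68, 69, 69, 70, 69, 67, 65, 61, 54, 120, 119, 119, 116, 120, 115, 121, 124, 125, 183, 186, 185, 180, 183, 182, 183]
240 [117, 116, 118, 177, 174, 181, 179, 177, 181, 180, 177, 88, 58, 64, 66, 69, 69, 69, 69, 68, 65, 62, 59, 178, 119, 115, 120, 118, 120, 122, 124, 119, 118, 121, 116, 116, 184, 181, 184, 184]
270 [115, 119, 116, 119, 124, 117, 117, 123, 123, 83, 65, 65, 61, 57, 64, 64, 66, 66, 66, 66, 62, 59, 71, 75, 72, 88, 119, 115, 115, 119, 125, 120, 124, 127, 125, 121, 122, 182, 176, 179]
0 [235.18478929 272.01741406] [301.91135178 272.73315571]
0.01 [233.49567542 264.98861742] [303.01257546 265.73992199]
0.05 [242.63072286 230.00805367] [290.96035812 230.54945566]
0.08 [236.79979933 192.74994753] [293.68605875 193.40990126]
0.11 [228.47709718 139.47990782] [297.57819865 140.31851902]
0.148 [146.34712643  26.39989487] [370.23953981  29.33657005]
0.17 [111.28114407 -86.85892994] [395.92498616 -82.90547869]
```

Emit:
{"method": "move_arm", "body": {
  "moves": [
    [1,[0.0014,-0.0005,0.0023],[0,0,0.001]],
    [1,[0.0035,-0.0011,0.0058],[0,0,0.002]],
    [1,[0.0045,-0.0015,0.0075],[0,0,0.003]],
    [1,[0.0045,-0.0015,0.0075],[0,0,0.003]],
    [1,[0.0035,-0.0012,0.0058],[0,0,0.002]],
    [1,[0.0014,-0.0005,0.0023],[0,0,0.001]],
    [1,[0,0,0],[0,0,0]],
    [1,[0,0,0],[0,0,0]],
    [1,[0,0,0],[0,0,0]],
    [1,[0,0,0],[0,0,0]]
  ]
}}

```text
time: 17.22
eef_pos: [0.5917, 0.07, 0.0211]
tcp_rot: [0.876, 0.233, 0.409, -0.109]
contact_force: [-0.2, 0.8, 0.4]
opening: 0.997
finger_force: 0.0
```

```bash
python3 - <<'E'
from plan import *
s=get_state();print(s["eef_pos"],s["contact_force"])
plan((.559,.0495,.055),30,40,1)
im=read_camera("wrist")[:,:,::-1];cv2.imwrite("pics/w7.png",im)
for r in (120,150,180,210): print(r,im[r,200:360:4].mean(1).astype(int).tolist())
for z in (.05,.08,.11): 
  o=np.array([-np.sin(np.pi/6),np.cos(np.pi/6),0]); w=.011
  print(z,proj("wrist",np.array([.559,.0495,z])+w*o,s),proj("wrist",np.array([.559,.0495,z])-w*o,s))
E
```

```text
[0.59169842 0.06998485 0.0210717 ] [-0.1638105   0.79708765  0.37545958]
[0.0012, 0.0014, 0.0007] [0.002, -0.001, -0.001]
end q [-0.34  0.17  2.34  1.61  0.62 -0.69]
120 [104, 102, 102, 103, 105, 104, 105, 154, 157, 156, 156, 156, 157, 157, 160, 159, 160, 159, 158, 157, 157, 158, 160, 162, 160, 160, 159, 160, 158, 156, 155, 154, 156, 158, 160, 161, 160, 162, 162, 161]
150 [107, 105, 105, 106, 107, 107, 106, 109, 109, 110, 108, 109, 109, 107, 109, 108, 109, 110, 108, 107, 107, 109, 156, 156, 155, 156, 157, 157, 160, 160, 160, 162, 163, 163, 163, 162, 164, 162, 160, 151]
180 [80, 81, 81, 81, 80, 81, 82, 84, 84, 86, 85, 83, 83, 83, 82, 81, 81, 83, 83, 84, 84, 86, 87, 87, 87, 87, 87, 86, 88, 87, 87, 87, 86, 86, 86, 86, 86, 86, 88, 86]
210 [81, 80, 81, 80, 80, 79, 80, 82, 82, 83, 84, 84, 86, 86, 86, 86, 86, 86, 85, 85, 85, 86, 84, 86, 86, 86, 86, 85, 86, 86, 85, 83, 83, 84, 85, 85, 86, 87, 87, 86]
0.05 [255.92289509 300.83462035] [312.16662199 300.69538107]
0.08 [250.76252928 271.32969318] [318.97871623 271.16622807]
0.11 [242.81963968 225.85860122] [329.46240633 225.66281827]
```

Emit:
{"method": "move_arm", "body": {
  "moves": [
    [0.8,[0.0005,0.0014,0.0005],[0.002,-0.001,-0.001]],
    [0.7,[0,0,0],[0,0,0]],
    [0.6,[0,0,0],[0,0,0]],
    [0.5,[0,0,0],[0,0,0]],
    [0.42,[0,0,0],[0,0,0]],
    [0.37,[0,0,0],[0,0,0]],
    [0.33,[0,0,0],[0,0,0]],
    [0.3,[0,0,0],[0,0,0]],
    [0.28,[0,0,0],[0,0,0]],
    [0.26,[0,0,0],[0,0,0]]
  ],
  "grip_force": 40
}}

```text
time: 18.1
eef_pos: [0.5932, 0.0692, 0.0212]
tcp_rot: [0.875, 0.235, 0.408, -0.109]
contact_force: [0.4, 0.6, -1.3]
opening: 0.26
finger_force: 0.0
```

Emit:
{"method": "move_arm", "body": {
  "moves": [
    [0.25,[0,0,0],[0,0,0]],
    [0.24,[0,0,0],[0,0,0]],
    [0.22,[0,0,0],[0,0,0]],
    [0.2,[0,0,0],[0,0,0]],
    [0.15,[0,0,0],[0,0,0]],
    [0.1,[0,0,0],[0,0,0]],
    [0.1,[0,0,0],[0,0,0]],
    [0.1,[0,0,0],[0,0,0]],
    [0.1,[0,0,0],[0,0,0]],
    [0.1,[0,0,0],[0,0,0]]
  ],
  "grip_force": 80
}}

```text
time: 18.93
eef_pos: [0.5933, 0.0692, 0.0214]
tcp_rot: [0.875, 0.235, 0.408, -0.109]
contact_force: [-4.3, -2.7, 4.4]
opening: 0.236
finger_force: 77.8
```

```bash
python3 - <<'E'
from plan import *
im=cv2.imread("pics/scene0.png"); g=im.mean(2)
# bright disc inside dark plate near (296,197)
m=np.zeros(g.shape,np.uint8); m[184:212,281:312]=1
d=((g>70)&(m>0)).astype(np.uint8); n,lab,st,c=cv2.connectedComponentsWithStats(d,connectivity=4)
k=lab[197,296]; print(st[k],c[k])
print(onz("scene",c[k],.033))
# expected seat pixel extents
X=onz("scene",c[k],.033); e=np.array([proj("scene",X+.03*np.array([np.cos(a),np.sin(a),0])) for a in np.linspace(0,6.28,40)]);print(e.min(0),e.max(0))
s=get_state(); print(s["contact_force"],s["wrist_torque"])
E
```

```text
[288 192  16  11 150] [295.42666667 196.94      ]
[0.51061868 0.23754182 0.033     ]
[287.27762547 191.38895876] [303.58452297 202.60744476]
[-4.28165516 -2.67949283  4.44648667] [-0.16826079  0.35286619  0.03926294]
```

Emit:
{"method": "move_arm", "body": {
  "moves": [
    [0.1,[0.0008,0,-0.0006],[0,0,0]],
    [0.1,[0.0023,0,-0.0019],[0,0,0]],
    [0.1,[0.0038,0,-0.0032],[0,0,0]],
    [0.1,[0.0046,0,-0.0039],[0,0,0]],
    [0.1,[0.0054,0,-0.0045],[0,0,0]],
    [0.1,[0.0054,0,-0.0045],[0,0,0]],
    [0.1,[0.0054,0,-0.0045],[0,0,0]],
    [0.1,[0.0046,0,-0.0039],[0,0,0]],
    [0.1,[0.003,0,-0.0026],[0,0,0]],
    [0,[0.001,0,-0.0008],[0,0,0]]
  ],
  "grip_force": 100
}}

```text
time: 19.77
eef_pos: [0.5922, 0.0696, 0.0679]
tcp_rot: [0.876, 0.235, 0.407, -0.11]
contact_force: [0.2, -0.5, -9.1]
opening: 0.234
finger_force: 97.8
```

```bash
cat > trans.py <<'E'
from plan import *
Qg=R.from_quat([.875,.235,.408,-.109]); rel=np.array([.5933-.559,.0692-.0495,.0214])
def tgt(foot,deg): 
    Z=R.from_euler("z",deg,degrees=True); return np.array(foot)+Z.apply(rel), Z*Qg
def go(foot,deg,n,ramp=True,p=None,Q=None):
    s=get_state(); p=s["eef_pos"] if p is None else p; Q=R.from_quat(s["tcp_rot"]) if Q is None else Q; q=s["qpos"]
    t,T=tgt(foot,deg); u=np.linspace(0,1,n+1); u=u*u*(3-2*u) if ramp else u; w=(T*Q.inv()).as_rotvec()
    # interpolate the foot point, so that the axis moves on a line
    Zf=lambda f:R.from_rotvec(w*f)*Q
    loc=-(Qg.inv().apply(rel)); f0=p+Q.apply(loc)
    pos=lambda f:(f0+(np.array(foot)-f0)*f)-Zf(f).apply(loc)
    for a,b in zip(u,u[1:]):
        A,B=Zf(a),Zf(b); print(np.round(A.inv().apply(pos(b)-pos(a)),4).tolist(),np.round((A.inv()*B).as_rotvec(),3).tolist())
        z=ik(pos(b),B,[q])
        if not z: print("IK fail",b)
        else: q=z[0]
    print("foot now",f0,"w",w,"end q",np.round(q,2))
E
python3 - <<'E'
from trans import *
np.set_printoptions(precision=4,suppress=True)
go((.511,.2375,.046),30,20)
E
```

```text
[0.0002, -0.0015, 0.0003] [0.003, 0.0, -0.002]
[0.0007, -0.0043, 0.0009] [0.008, 0.0, -0.007]
[0.0012, -0.0067, 0.0014] [0.013, 0.0, -0.011]
[0.0016, -0.0089, 0.002] [0.017, 0.0, -0.015]
[0.0021, -0.0106, 0.0025] [0.021, 0.0, -0.018]
[0.0026, -0.012, 0.0031] [0.024, 0.0, -0.02]
[0.0031, -0.0131, 0.0037] [0.026, 0.0, -0.022]
[0.0036, -0.0138, 0.0043] [0.028, 0.0, -0.024]
[0.004, -0.0142, 0.0048] [0.029, 0.0, -0.025]
[0.0044, -0.0142, 0.0053] [0.03, 0.0, -0.025]
[0.0047, -0.0139, 0.0057] [0.03, 0.0, -0.025]
[0.005, -0.0134, 0.0059] [0.029, 0.0, -0.025]
[0.005, -0.0125, 0.006] [0.028, 0.0, -0.024]
[0.0049, -0.0114, 0.0059] [0.026, 0.0, -0.022]
[0.0047, -0.0102, 0.0056] [0.024, 0.0, -0.02]
[0.0043, -0.0087, 0.0051] [0.021, 0.0, -0.018]
[0.0036, -0.007, 0.0044] [0.017, 0.0, -0.015]
[0.0028, -0.0052, 0.0034] [0.013, 0.0, -0.011]
[0.0018, -0.0033, 0.0022] [0.008, 0.0, -0.007]
[0.0006, -0.0011, 0.0008] [0.003, 0.0, -0.002]
foot now [0.5579 0.05   0.0465] w [ 0.     -0.0022  0.5237] end q [-0.04  0.1   2.29  1.32  0.77 -0.53]
```

Emit:
{"method": "move_arm", "body": {
  "moves": [
    [0,[0.0002,-0.0015,0.0003],[0.003,0,-0.002]],
    [0,[0.0007,-0.0043,0.0009],[0.008,0,-0.007]],
    [0,[0.0012,-0.0067,0.0014],[0.013,0,-0.011]],
    [0,[0.0016,-0.0089,0.002],[0.017,0,-0.015]],
    [0,[0.0021,-0.0106,0.0025],[0.021,0,-0.018]],
    [0,[0.0026,-0.012,0.0031],[0.024,0,-0.02]],
    [0,[0.0031,-0.0131,0.0037],[0.026,0,-0.022]],
    [0,[0.0036,-0.0138,0.0043],[0.028,0,-0.024]],
    [0,[0.003,-0.01,0.0035],[0.029,0,-0.025]],
    [0,[0.0015,-0.005,0.0018],[0.01,0,-0.008]]
  ]
}}

```text
time: 20.6
eef_pos: [0.5675, 0.1587, 0.0685]
tcp_rot: [0.841, 0.338, 0.392, -0.157]
contact_force: [-0.1, -0.1, -8.2]
opening: 0.23
finger_force: 98.0
```

```bash
python3 - <<'E'
from trans import *
np.set_printoptions(precision=4,suppress=True)
s=get_state();print(s["contact_force"],s["opening"])
go((.511,.2375,.046),30,10)
E
```

```text
[-0.1184 -0.1415 -8.2491] 0.2301892811091195
[0.0009, -0.003, 0.0012] [0.006, 0.0, -0.005]
[0.0026, -0.0081, 0.0032] [0.017, 0.0, -0.014]
[0.0039, -0.0118, 0.0049] [0.024, 0.0, -0.02]
[0.005, -0.0141, 0.0062] [0.03, 0.0, -0.025]
[0.0058, -0.015, 0.0071] [0.032, 0.0, -0.027]
[0.0062, -0.0146, 0.0076] [0.032, 0.0, -0.027]
[0.006, -0.013, 0.0073] [0.03, 0.0, -0.025]
[0.0052, -0.0104, 0.0063] [0.024, 0.0, -0.02]
[0.0036, -0.0069, 0.0044] [0.017, 0.0, -0.014]
[0.0014, -0.0025, 0.0017] [0.006, 0.0, -0.005]
foot now [0.5388 0.1315 0.0471] w [0.0001 0.0003 0.285 ] end q [-0.04  0.1   2.29  1.32  0.77 -0.53]
```

Emit:
{"method": "move_arm", "body": {
  "moves": [
    [0,[0.0009,-0.003,0.0012],[0.006,0,-0.005]],
    [0,[0.0026,-0.0081,0.0032],[0.017,0,-0.014]],
    [0,[0.0039,-0.0118,0.0049],[0.024,0,-0.02]],
    [0,[0.005,-0.0141,0.0062],[0.03,0,-0.025]],
    [0,[0.0058,-0.015,0.0071],[0.032,0,-0.027]],
    [0,[0.0062,-0.0146,0.0076],[0.032,0,-0.027]],
    [0,[0.006,-0.013,0.0073],[0.03,0,-0.025]],
    [0,[0.0052,-0.0104,0.0063],[0.024,0,-0.02]],
    [0,[0.0036,-0.0069,0.0044],[0.017,0,-0.014]],
    [0,[0.0014,-0.0025,0.0017],[0.006,0,-0.005]]
  ]
}}

```text
time: 21.43
eef_pos: [0.5313, 0.2716, 0.0673]
tcp_rot: [0.785, 0.453, 0.366, -0.211]
contact_force: [0.2, -0.1, -8.8]
opening: 0.235
finger_force: 98.2
```

Emit:
{"method": "move_arm", "body": {
  "moves": [
    [0,[0,0,0],[0,0,0]],
    [0,[0,0,0],[0,0,0]],
    [0,[0,0,0],[0,0,0]],
    [0,[0,0,0],[0,0,0]],
    [0,[0,0,0],[0,0,0]],
    [0,[0,0,0],[0,0,0]],
    [0,[0,0,0],[0,0,0]],
    [0,[0,0,0],[0,0,0]],
    [0,[0,0,0],[0,0,0]],
    [0,[0,0,0],[0,0,0]]
  ]
}}

```text
time: 22.27
eef_pos: [0.5319, 0.2701, 0.0674]
tcp_rot: [0.786, 0.451, 0.366, -0.21]
contact_force: [-0.3, 0.2, -8.9]
opening: 0.231
finger_force: 98.1
```

```bash
python3 - <<'E'
from trans import *
np.set_printoptions(precision=4,suppress=True)
s=get_state();print(s["contact_force"],s["wrist_torque"],s["opening"],s["eef_pos"])
go((.511,.2375,.046),30,1)
go((.511,.2375,.034),30,8)
S=read_camera("scene")[:,:,::-1];W=read_camera("wrist")[:,:,::-1];cv2.imwrite("pics/s8.png",S)
f=lambda z,o=0:proj("scene",(.511,.2375,z))
print([f(z).round(1).tolist() for z in (.033,.046,.056,.131,.194,.216)])
for z in (.065,.09,.12,.15,.18):
    r,c=f(z)[1],f(z)[0]; r=int(round(r)); print(z,f(z).round(1),S[r,int(c)-16:int(c)+17].mean(1).astype(int).tolist())
E
```

```text
[-0.3301  0.2499 -8.9435] [-1.138   0.7117 -0.0068] 0.2314732486816208 [0.5319 0.2701 0.0674]
[0.0006, -0.0018, 0.0006] [0.004, 0.0, -0.004]
foot now [0.5119 0.236  0.046 ] w [-0.     -0.0005  0.0057] end q [-0.04  0.1   2.29  1.32  0.77 -0.53]
[-0.0004, -0.0001, 0.0004] [0.0, 0.0, -0.0]
[-0.001, -0.0002, 0.0009] [0.0, 0.0, -0.0]
[-0.0014, -0.0003, 0.0013] [0.001, 0.0, -0.001]
[-0.0016, -0.0003, 0.0015] [0.001, 0.0, -0.001]
[-0.0016, -0.0003, 0.0015] [0.001, 0.0, -0.001]
[-0.0014, -0.0003, 0.0013] [0.001, 0.0, -0.001]
[-0.001, -0.0002, 0.0009] [0.0, 0.0, -0.0]
[-0.0004, -0.0001, 0.0004] [0.0, 0.0, -0.0]
foot now [0.5119 0.236  0.046 ] w [-0.     -0.0005  0.0057] end q [-0.04  0.13  2.29  1.35  0.77 -0.57]
[[295.5, 197.0], [295.6, 194.4], [295.7, 192.4], [296.5, 177.0], [297.1, 163.3], [297.4, 158.4]]
0.065 [295.8 190.6] [228, 225, 222, 216, 169, 107, 60, 50, 48, 40, 33, 32, 32, 32, 29, 25, 42, 72, 85, 79, 70, 61, 46, 50, 44, 45, 48, 50, 51, 61, 95, 125, 133]
0.09 [296.1 185.5] [214, 176, 114, 84, 64, 53, 57, 62, 61, 56, 47, 40, 35, 25, 23, 19, 19, 16, 20, 21, 27, 31, 53, 96, 127, 134, 134, 135, 133, 134, 136, 138, 135]
0.12 [296.4 179.3] [22, 22, 22, 21, 14, 20, 19, 20, 25, 19, 21, 18, 34, 77, 97, 100, 93, 93, 89, 93, 139, 136, 137, 134, 137, 148, 158, 162, 159, 166, 162, 163, 161]
0.15 [296.7 172.9] [25, 20, 21, 19, 15, 21, 28, 61, 121, 208, 225, 223, 215, 207, 115, 98, 100, 95, 93, 109, 188, 223, 222, 223, 218, 199, 171, 147, 139, 149, 161, 164, 160]
0.18 [297.  166.4] [153, 149, 158, 158, 156, 153, 154, 150, 152, 156, 146, 113, 103, 100, 100, 101, 97, 94, 95, 94, 94, 90, 86, 94, 123, 153, 176, 216, 209, 121, 115, 116, 115]
```

Emit:
{"method": "move_arm", "body": {
  "moves": [
    [0,[0,-0.0003,0.0002],[0.002,0,-0.002]],
    [0,[-0.0006,-0.0004,0.001],[0.002,0,-0.002]],
    [0,[-0.0012,-0.0004,0.0013],[0,0,0]],
    [0,[-0.0014,-0.0003,0.0014],[0,0,0]],
    [0,[-0.0014,-0.0003,0.0014],[0,0,0]],
    [0,[-0.0012,0,0.001],[0,0,0]],
    [0,[-0.0008,0,0.0007],[0,0,0]],
    [0,[-0.0004,0,0.0003],[0,0,0]],
    [0,[0,0,0],[0,0,0]],
    [0,[0,0,0],[0,0,0]]
  ]
}}

```text
time: 23.2
eef_pos: [0.5311, 0.2719, 0.0573]
tcp_rot: [0.785, 0.454, 0.366, -0.211]
contact_force: [1.0, 0.0, -9.5]
opening: 0.228
finger_force: 98.1
```

```bash
python3 - <<'E'
from trans import *
np.set_printoptions(precision=4,suppress=True)
s=get_state();print(s["contact_force"],s["wrist_torque"],s["opening"],s["eef_pos"])
go((.511,.2375,.033),30,1)
S=read_camera("scene")[:,:,::-1];cv2.imwrite("pics/s9.png",cv2.resize(S[120:225,235:365],(780,630),interpolation=cv2.INTER_CUBIC)[:600])
E
```

```text
[ 1.0355  0.0109 -9.5002] [-1.1532  0.7816 -0.019 ] 0.22793611191714713 [0.5311 0.2719 0.0573]
[-0.0024, -0.0001, 0.0017] [0.0, 0.0, 0.0]
foot now [0.5112 0.2377 0.0359] w [ 0.0002 -0.      0.0001] end q [-0.04  0.13  2.29  1.35  0.77 -0.58]
```

View pics/s9.png

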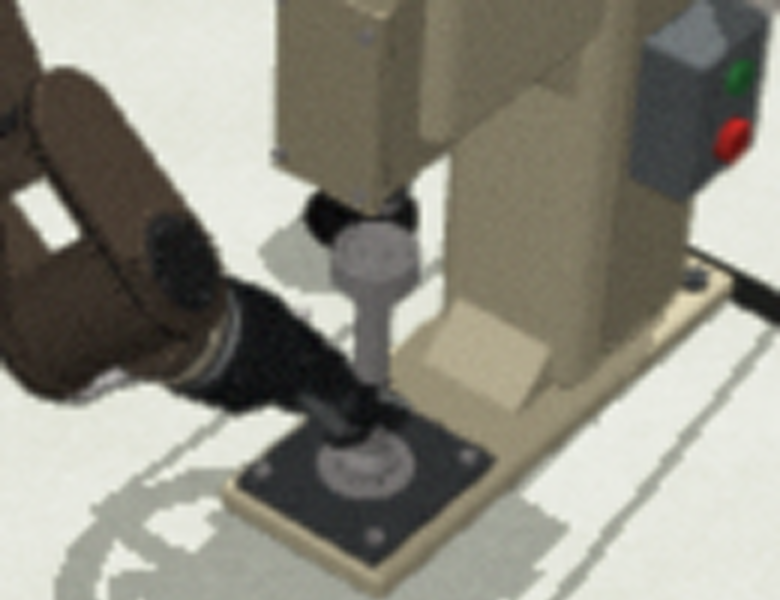

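The die is held upright between the dark nut (360,215) and the seat disc (365,462). It looks centred and hovers about 3 mm above the seat. Lowering gently.

Emit:
{"method": "move_arm", "body": {
  "moves": [
    [0,[-0.0006,0,0.0005],[0,0,0]],
    [0,[-0.0005,0,0.0004],[0,0,0]],
    [0,[-0.0004,0,0.0003],[0,0,0]],
    [0,[-0.0004,0,0.0003],[0,0,0]],
    [0,[-0.0003,0,0.0002],[0,0,0]],
    [0,[0,0,0],[0,0,0]],
    [0,[0,0,0],[0,0,0]],
    [0,[0,0,0],[0,0,0]],
    [0,[0,0,0],[0,0,0]],
    [0,[0,0,0],[0,0,0]]
  ]
}}

```text
time: 24.08
eef_pos: [0.531, 0.2718, 0.0545]
tcp_rot: [0.785, 0.454, 0.366, -0.211]
contact_force: [-0.2, 0.2, -8.8]
opening: 0.235
finger_force: 98.2
```

Emit:
{"method": "move_arm", "body": {
  "moves": [
    [0,[-0.0004,0,0.0003],[0,0,0]],
    [0,[0,0,0],[0,0,0]],
    [0,[-0.0004,0,0.0003],[0,0,0]],
    [0,[0,0,0],[0,0,0]],
    [0,[0,0,0],[0,0,0]],
    [0,[0,0,0],[0,0,0]],
    [0,[0,0,0],[0,0,0]],
    [0,[0,0,0],[0,0,0]],
    [0,[0,0,0],[0,0,0]],
    [0,[0,0,0],[0,0,0]]
  ]
}}

```text
time: 24.92
eef_pos: [0.5313, 0.2721, 0.0546]
tcp_rot: [0.784, 0.454, 0.367, -0.211]
contact_force: [-4.6, -2.7, 0.4]
opening: 0.231
finger_force: 98.6
```

Emit:
{"method": "move_arm", "body": {
  "moves": [
    [0.1,[0,0,0],[0,0,0]],
    [0.18,[0,0,0],[0,0,0]],
    [0.2,[0,0,0],[0,0,0]],
    [0.22,[0,0,0],[0,0,0]],
    [0.23,[0,0,0],[0,0,0]],
    [0.24,[0,0,0],[0,0,0]],
    [0.25,[0,0,0],[0,0,0]],
    [0.27,[0,0,0],[0,0,0]],
    [0.3,[0,0,0],[0,0,0]],
    [0.34,[0,0,0],[0,0,0]]
  ],
  "grip_force": 20
}}

```text
time: 25.75
eef_pos: [0.5324, 0.2717, 0.0547]
tcp_rot: [0.784, 0.453, 0.367, -0.21]
contact_force: [-0.3, -0.1, 0.8]
opening: 0.337
finger_force: 0.0
```

Emit:
{"method": "move_arm", "body": {
  "moves": [
    [0.4,[0,0,0],[0,0,0]],
    [0.5,[0,0,0],[0,0,0]],
    [0.6,[0,0,0],[0,0,0]],
    [0.7,[0,0,0],[0,0,0]],
    [0.8,[0,0,0],[0,0,0]],
    [0.85,[0,0,0],[0,0,0]],
    [0.85,[0,0,0],[0,0,0]],
    [0.85,[0,0,0],[0,0,0]],
    [0.85,[0,0,0],[0,0,0]],
    [0.85,[0,0,0],[0,0,0]]
  ]
}}

```text
time: 26.58
eef_pos: [0.5309, 0.2718, 0.0535]
tcp_rot: [0.785, 0.454, 0.366, -0.211]
contact_force: [0.5, 0.2, -0.4]
opening: 0.85
finger_force: 0.0
```

```bash
python3 - <<'E'
from trans import *
np.set_printoptions(precision=4,suppress=True)
s=get_state();print(s["contact_force"],s["finger_force"],s["opening"],s["eef_pos"])
d=-.12*np.array([.5,.866]); go((.511+d[0],.2375+d[1],.036),30,10)
S=read_camera("scene")[:,:,::-1]; a=cv2.imread("pics/s8.png")
f=lambda z:proj("scene",(.511,.2375,z))
for z in (.14,.15,.165,.195): r,c=f(z).round().astype(int)[1],int(f(z)[0]); print(z,f(z)[0],S[r,c-14:c+15].mean(1).astype(int).tolist())
E
```

```text
[ 0.5429  0.1742 -0.361 ] 0.0 0.8503666269246904 [0.5309 0.2718 0.0535]
[-0.0021, -0.0, -0.0026] [0.0, 0.0, -0.0]
[-0.0056, -0.0, -0.0072] [0.0, 0.0, -0.0]
[-0.0083, -0.0, -0.0106] [0.0, 0.0, -0.0]
[-0.0101, -0.0, -0.0128] [0.0, 0.0, -0.0]
[-0.011, -0.0, -0.014] [0.0, 0.0, -0.0]
[-0.011, -0.0, -0.014] [0.0, 0.0, -0.0]
[-0.0101, -0.0, -0.0128] [0.0, 0.0, -0.0]
[-0.0083, -0.0, -0.0106] [0.0, 0.0, -0.0]
[-0.0056, -0.0, -0.0072] [0.0, 0.0, -0.0]
[-0.0021, -0.0, -0.0026] [0.0, 0.0, -0.0]
foot now [0.5111 0.2375 0.0321] w [ 0.0002 -0.0001  0.    ] end q [-0.33 -0.02  2.45  1.18  0.95 -0.66]
0.14 296.567934430847 [20, 21, 19, 19, 51, 136, 200, 214, 209, 168, 155, 155, 102, 98, 101, 95, 93, 109, 184, 219, 218, 191, 150, 140, 138, 141, 161, 164, 163]
0.15 296.6708165874912 [18, 35, 78, 108, 159, 221, 225, 226, 225, 223, 218, 207, 115, 99, 100, 96, 91, 108, 187, 223, 226, 224, 218, 199, 175, 149, 142, 150, 161]
0.165 296.8265297569355 [171, 213, 221, 221, 221, 225, 224, 224, 223, 216, 191, 150, 108, 98, 96, 96, 95, 90, 96, 126, 173, 215, 225, 225, 224, 219, 188, 124, 130]
0.195 297.1430548079682 [151, 159, 154, 152, 154, 154, 147, 121, 115, 112, 116, 113, 113, 121, 115, 112, 104, 110, 114, 113, 114, 125, 189, 208, 168, 141, 106, 115, 116]
```

Emit:
{"method": "move_arm", "body": {
  "moves": [
    [0.85,[-0.001,0,-0.0013],[0,0,0]],
    [0.85,[-0.0035,0,-0.0045],[0,0,0]],
    [0.85,[-0.006,0,-0.0077],[0,0,0]],
    [0.85,[-0.0085,0,-0.0109],[0,0,0]],
    [0.85,[-0.0105,0,-0.0134],[0,0,0]],
    [0.85,[-0.0105,0,-0.0134],[0,0,0]],
    [0.85,[-0.009,0,-0.0115],[0,0,0]],
    [0.85,[-0.0075,0,-0.0096],[0,0,0]],
    [0.85,[-0.005,0,-0.0064],[0,0,0]],
    [0.85,[-0.002,0,-0.0026],[0,0,0]]
  ]
}}

```text
time: 27.47
eef_pos: [0.479, 0.1813, 0.0571]
tcp_rot: [0.785, 0.453, 0.366, -0.211]
contact_force: [-0.5, -0.2, 0.4]
opening: 0.856
finger_force: 0.0
```

```bash
python3 - <<'E'
from trans import *
np.set_printoptions(precision=4,suppress=True)
s=get_state();print(s["contact_force"],s["eef_pos"])
S=read_camera("scene")[:,:,::-1];W=read_camera("wrist")[:,:,::-1];cv2.imwrite("pics/w9.png",W);cv2.imwrite("pics/s10.png",S)
f=lambda z:proj("scene",(.511,.2375,z))
for z in (.045,.07,.1,.14,.165,.195): r,c=f(z).round().astype(int)[1],int(f(z)[0]); print(z,f(z)[0],S[r,c-14:c+15].mean(1).astype(int).tolist())
for z in (.045,.07,.1): 
    c=proj("wrist",(.511,.2375,z),s);l=proj("wrist",np.array((.511,.2375,z))+.011*np.array([-.866,.5,0]),s); print(z,c,l,W[int(round(c[1])),200:360:4].mean(1).astype(int).tolist())
E
```

```text
[-0.4797 -0.2097  0.3796] [0.479  0.1813 0.0571]
0.045 295.6260661209838 [49, 49, 45, 50, 47, 46, 57, 94, 112, 116, 112, 109, 104, 99, 99, 92, 91, 89, 90, 100, 110, 108, 79, 50, 46, 49, 49, 47, 46]
0.07 295.867861718441 [225, 223, 215, 185, 122, 66, 51, 45, 45, 49, 47, 51, 75, 95, 98, 94, 86, 76, 55, 49, 45, 47, 47, 45, 52, 62, 80, 100, 128]
0.1 296.16365748030745 [177, 218, 223, 225, 225, 223, 223, 223, 223, 224, 212, 165, 105, 102, 96, 96, 89, 99, 132, 135, 135, 135, 133, 134, 134, 133, 136, 138, 141]
0.14 296.567934430847 [172, 175, 206, 215, 219, 197, 206, 216, 211, 169, 155, 153, 103, 97, 98, 95, 90, 104, 184, 216, 217, 188, 149, 137, 137, 138, 160, 163, 164]
0.165 296.8265297569355 [222, 222, 221, 218, 221, 224, 223, 224, 221, 212, 190, 144, 105, 96, 96, 94, 93, 91, 94, 121, 170, 213, 221, 224, 223, 218, 186, 122, 129]
0.195 297.1430548079682 [151, 154, 151, 151, 153, 154, 150, 120, 114, 112, 113, 119, 113, 119, 113, 111, 103, 109, 115, 112, 112, 125, 185, 212, 168, 138, 109, 110, 114]
0.045 [280.1774 161.5786] [262.8275 161.5937] [41, 41, 42, 42, 41, 44, 43, 42, 43, 103, 103, 103, 101, 93, 87, 82, 71, 79, 80, 83, 80, 78, 77, 69, 63, 81, 96, 100, 100, 100, 43, 43, 43, 42, 45, 43, 43, 42, 41, 111]
0.07 [280.1826 134.0768] [261.1188 134.0939] [43, 41, 42, 42, 42, 41, 43, 42, 42, 41, 43, 40, 42, 41, 42, 47, 75, 81, 81, 83, 82, 81, 79, 74, 67, 44, 43, 42, 42, 42, 44, 43, 42, 42, 74, 101, 146, 140, 141, 135]
0.1 [280.1903  92.9594] [258.567   92.9801] [113, 123, 121, 122, 121, 123, 122, 122, 122, 122, 121, 122, 122, 123, 122, 72, 78, 81, 83, 84, 83, 83, 81, 77, 71, 63, 121, 122, 119, 190, 213, 213, 213, 214, 212, 210, 207, 215, 210, 211]
```

```bash
python3 - <<'E'
from trans import *
np.set_printoptions(precision=4,suppress=True)
s=get_state();g=cv2.imread("pics/w9.png").mean(2)
d=(g>58).astype(np.uint8); d[:150]=0
for r in range(152,200,4):
    x=np.where(d[r,200:360])[0]+200; print(r,x[(x>225)&(x<330)][[0,-1]] if len(x) else None)
# fit seat centre from side extents: model projection
def ext(X,rad,z): 
    e=np.array([proj("wrist",np.array([X[0]+rad*np.cos(a),X[1]+rad*np.sin(a),z]),s) for a in np.linspace(0,6.28,90)]); return e.min(0),e.max(0)
print(ext((.511,.2375),.03,.033),ext((.511,.2375),.019,.033))
E
```

```text
152 [241 309]
156 [237 313]
160 [234 316]
164 [232 318]
168 [231 320]
172 [230 320]
176 [230 320]
180 [230 320]
184 [231 319]
188 [232 318]
192 [234 316]
196 [236 313]
(array([234.4423, 140.071 ]), array([325.4213, 212.9608])) (array([251.1658, 152.0535]), array([308.7159, 198.0996]))
```

```bash
python3 - <<'E'
from trans import *
np.set_printoptions(precision=1,suppress=True)
s=get_state();g=cv2.imread("pics/w9.png").mean(2)
for r in (100,120,135,145,156,164,172,180,188): print(r,g[r,226:330:2].astype(int).tolist())
def ext(z,rad):
    e=np.array([proj("wrist",np.array([.511+rad*np.cos(a),.2375+rad*np.sin(a),z]),s) for a in np.linspace(0,6.28,90)]); return e.min(0),e.max(0)
print(ext(.043,.019))
E
```

```text
100 [123, 122, 123, 122, 122, 122, 122, 122, 123, 122, 122, 123, 122, 122, 123, 123, 100, 68, 75, 79, 80, 82, 82, 83, 85, 85, 83, 82, 82, 82, 82, 81, 79, 78, 74, 70, 69, 61, 123, 122, 123, 120, 105, 74, 45, 100, 108, 174, 214, 215, 215, 217]
120 [122, 122, 120, 119, 97, 66, 43, 39, 41, 41, 43, 44, 43, 42, 40, 42, 43, 59, 74, 77, 79, 82, 82, 84, 85, 83, 82, 82, 83, 83, 81, 80, 79, 76, 72, 70, 64, 49, 43, 42, 41, 41, 43, 43, 43, 42, 42, 42, 43, 42, 43, 100]
135 [43, 42, 42, 43, 42, 42, 42, 42, 42, 41, 39, 41, 43, 43, 43, 43, 43, 45, 69, 75, 79, 81, 81, 81, 83, 84, 82, 82, 81, 80, 80, 79, 77, 72, 70, 68, 57, 43, 45, 43, 41, 43, 43, 43, 43, 41, 43, 44, 43, 41, 43, 43]
145 [41, 42, 42, 41, 42, 41, 43, 42, 42, 43, 42, 40, 48, 89, 102, 101, 102, 100, 64, 73, 77, 79, 80, 82, 83, 83, 81, 81, 81, 81, 79, 79, 75, 71, 68, 64, 68, 55, 43, 42, 44, 45, 43, 43, 43, 44, 44, 42, 42, 41, 44, 43]
156 [41, 41, 41, 41, 43, 44, 89, 100, 100, 98, 98, 99, 102, 104, 100, 99, 98, 76, 66, 72, 74, 79, 81, 80, 82, 83, 80, 81, 81, 78, 78, 75, 74, 69, 66, 63, 69, 79, 98, 98, 98, 99, 100, 101, 45, 43, 42, 43, 44, 42
[... 290 characters left out ...]
, 89, 97, 100, 95, 90, 94, 96, 102, 100, 99, 88, 81, 79, 81, 80, 80, 77, 76, 77, 75, 98, 104, 98, 97, 95, 92, 94, 94, 97, 91, 102, 100, 99, 98, 96, 73, 44, 42, 43, 44]
180 [41, 41, 78, 103, 104, 102, 103, 101, 98, 98, 100, 100, 100, 73, 67, 95, 101, 101, 103, 106, 105, 105, 106, 108, 115, 117, 117, 115, 112, 112, 106, 104, 105, 101, 103, 103, 100, 99, 104, 89, 62, 79, 96, 97, 98, 98, 99, 73, 43, 42, 44, 43]
188 [41, 41, 43, 68, 101, 102, 103, 103, 104, 104, 106, 106, 105, 106, 104, 82, 75, 78, 79, 80, 87, 102, 101, 101, 102, 102, 101, 102, 102, 102, 102, 103, 107, 105, 91, 79, 79, 74, 69, 90, 100, 100, 101, 101, 100, 100, 68, 42, 43, 42, 43, 43]
(array([250.1, 142.2]), array([309.7, 189.1]))
```

```bash
python3 -c "
from plant import *
print(sign_off())"
```

```text
the job is handed in; nothing more can be done
None
```

The wide-headed pillar die stands upright on the press seat about 3 mm off centre, released with the robot clear, after being re-gripped low on its stem on the bench; on the first try the fingers came down on its head in the crate and pushed it about 9 mm, but it stayed upright.

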